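Brush out the clay pots, hang the brush on its screw, load the kiln shelf

TASK

Brush out the inside of every clay pot on the bench, from the shortest to the tallest: with the long brush, go right down to the bottom of the pot, up near its rim and down to the bottom a second time. When all are brushed, hang the brush on the rail by the keyhole in its handle: screw head through the wide opening, then slide the handle down until the narrow slot rests on the screw. Every pot must finish standing upright with its whole foot on the pale kiln shelf, set down gently; leave the other things on the bench alone.

Things in the scene. Friction and masses are not known exactly. Their poses are not given: they have to be found in the camera images.
- brush: long wooden brush, 235 mm, about 120 g, standing bristles down in the brush block at the start. Origin: centre of the flat lower end; z up to the handle. z 0 to 60 mm: stiff round bristle head, 26 mm diameter; to 125: rod, 10 mm diameter; to 195: flat paddle, 8 mm thick (x), 50 mm wide (y), with a keyhole through it (see brush_slot); to 235: grip block 20 (x) by 24 mm (y). Front and back alike
- brush_grip (a point): centre of the brush's grip block, on the brush's axis, 215 mm above its lower end; same axes as the brush
- brush_slot (a point): point on the brush's axis 177 mm above its lower end: here the screw's shank centre lies when the brush hangs with the slot's top on the shank. Keyhole, along the paddle's thickness: wide opening 26 mm across centred 147 mm above the lower end, sloped shoulders at its top, then a slot 10 mm wide from 160 to 180 mm, closed above
- brush_block: fixed dark wooden block, 80 x 80 x 50 mm high, with one round socket 31 mm in diameter and 45 mm deep in the middle of its top (socket floor 5 mm above the bench); the brush stands in it at the start. Origin: centre of its underside
- screw_rail: fixed wooden rail: batten 300 mm long (its y), 18 mm thick (x), 26 mm high, top edge 227 mm above the bench, on two posts 22 mm wide at y = +-128 mm (open between them below the batten), over a foot plank 120 x 300 x 18 mm. Origin: centre of its underside, z up; the face with the screw looks along its -x
- screw (a point): middle of the bare shank of the only screw, 214 mm above the bench, with the rail's axes; the screw points along -x, square to the batten's face. Shank 6 mm in diameter, 18 mm long from batten to head, this point 9 mm from each; head a disc 16 mm in diameter, 4 mm thick, outer face 13 mm from this point. Batten's top edge 13 mm above this point
- pot_short: round open clay pot, the shortest of up to three alike; outside diameter 62 mm at the rim (61 at the foot), height 60 mm, wall 5 mm, inner floor 6 mm above its underside, 250 g or so, unfired and fragile; stands loose and upright. Origin: centre of its underside, z up. May be absent (then None)
- pot_mid: round open clay pot, the middle of up to three alike; outside diameter 62 mm at the rim (61 at the foot), height 76 mm, wall 5 mm, inner floor 6 mm above its underside, 250 g or so, unfired and fragile; stands loose and upright. Origin: centre of its underside, z up. May be absent (then None)
- pot_tall: round open clay pot, the tallest of up to three alike; outside diameter 62 mm at the rim (61 at the foot), height 92 mm, wall 5 mm, inner floor 6 mm above its underside, 250 g or so, unfired and fragile; stands loose and upright. Origin: centre of its underside, z up. May be absent (then None)
- kiln_shelf: fixed pale rectangular slab lying on the bench, 340 mm (its x) by 150 mm (its y), 15 mm thick. Origin: centre of its underside, z up; the pots stand on its top
- clay_ring: bystander: loose clay ring, 110 mm in diameter, 28 mm high, lying on the bench. Origin: centre of its underside
- slip_bottle: bystander: loose white bottle, 60 mm in diameter, 150 mm high. Origin: centre of its underside
- scraper: bystander: loose scraper lying flat on the bench, about 250 mm long along its x
Things that resemble listed ones, but are neither listed nor needed, are in the scene too. What is shaped like the pot_short but grey or yellow is not meant.

How it is judged:
By the outcome, as a careful person would: the job done as asked, in the order asked, and still so for the second after the job is handed in, with the robot touching nothing.
Of pot_short, pot_mid, pot_tall only 2 to 3 are there at a start; the rules pass over those that are not, and their reading is None.
At some moment in a run one of pot_short, pot_mid, pot_tall may be knocked a few centimetres aside while the robot is not near it.
It also fails if it takes over 210 s, if anything falls off the work surface, if the arm or the gripper's body presses on something with over 40 N, if the wrist force passes 120 N, or if a joint passes its speed limit or range.

ROBOT

A 6-joint arm with a two-finger parallel gripper is mounted at the origin on the work surface. World frame = base frame: x ahead of the robot, y to its left, z up, the work surface at z = 0. Lengths are in m, angles in rad, forces in N, time in s.
With the tool pointing down it reaches from about 0.375 to 0.9 m from the base axis. Payload 3.1 kg.
Tool frame: the origin (TCP) lies at the very end of the fingers, on their centre line; the grasp point (between the pads) lies 19 mm behind it; z points along the fingers, y is the direction in which the jaws open and shut (so a half turn about z gives the same grasp; the last joint's range is limited). The gripper opens to 85 mm and grips with 20 to 120 N. Pads are 22 mm wide; open, the fingers measure 114 mm over their backs; the gripper's body (76 mm by 85 mm) begins 54 mm behind the grasp point. The pads swing forward as they close: fully open they stand 13 mm farther back than shut.
Start: joints at [-1.349, 0.527, 1.433, -0, 1.181, -0.178], TCP at [0.244, -0.575, 0.231] pointing down, gripper open.
Joint ranges: [-3.08, 3.08], [-0.75, 2.2], [0.22, 2.44], [-1.43, 4.57], [0, 2.65], [-2.85, 2.85]. Speed limits (rad/s): [2.79, 2.79, 3.14, 3.14, 3.14, 3.14].

INTERFACE

Orientations are given as a unit quaternion [x, y, z, w].
In Python, from station import manip gives the robot as it stands. The module is installed in compiled form; this text tells all that it offers.
- The arm moves only by the tool send_rows, never from a script. Its argument "commands" is a list of rows, each an object with "delta_pos": the shift along the world's x, y, z in cm, a list of three; "yaw": the turn about the world's z in rad. A call has 1 to 10 rows; each row shifts and turns the pose as measured when the row begins; what a row does not reach is not made up. A row lasts 1/8 s, in which the tool goes at most 62.5 mm and 10.7 degrees, less where a joint would pass 70% of its speed; a pose out of reach is approached as far as the arm can. A call is refused whole if a number of a shift passes 6.25 or a number of a turn 0.188, either way. A call with a gripper value outside its range is refused whole. "grip" is the closure, from -1 (fully open) to 1 (shut), set as the call begins (left out, the last holds). The fingers move at their own pace and stop on an object; "force" is the grip in N (left out, the last holds). Time passes only in rows, so rows that do not move let the fingers close. It gives the time, the measured TCP pose, the force and the opening at its end, in the units of the state.
- manip.sense(): the state, without advancing time (a new reading comes with each control period).
- manip.snapshot(name): name is "side" or "top" or "wrist"; returns the picture (400x640x3 uint8, blue, green, red); there is no depth.
- manip.get_calibration(name): a dict with "fx", "fy", "cx", "cy" (pixels), "world_to_cam" (4x4, takes a point from world to camera coordinates); the wrist camera has in their place "mount" (4x4, takes a point from camera to tool coordinates, whose origin is the TCP and whose axes are the flange's). Camera axes: x right, y down, z forward; pixel columns grow to the right and rows downward; lengths in m; the calibration is good to about 2 mm. A picture is of the moment at which its call begins: read the wrist's pose just before it. get_calibration takes no time and is no camera call.
- manip.sign_off(): hands the job in, once; it reports no verdict.
The state is a dict: "t": time; "q": joint angles; "qd": joint speeds; "tau": joint torques, N m; "tcp_pos": TCP position; "tool_rot": TCP orientation; "force": force on the tool from outside, world axes, zero at the start; "ft_torque": the same for the moment, N m; "finger_gap": opening from 0.0 (shut) to 1.0 (fully open).
Only numpy, scipy, OpenCV 4.12 (cv2) and the standard library are available. Lean on these libraries where they do the work, as an engineer would, in place of code of your own. Each camera call takes 0.05 s, during which the arm holds its last target. There are 200 camera calls.

## Working session

There is one attempt and no reset: what is moved stays moved. The work goes in short steps, Python scripts to look and compute and a tool call to move; the robot and the scene stay as the last step left them, time stands still between calls to the robot, and variables do not carry over. Pictures are saved under pics/ and viewed, about 12 in all and at most 16, crops included, and the job is handed in when it is done.

Besides the shell and the picture viewer there is one more tool, called as name(argument=value, ...), one argument or row to a line, values as JSON. send_rows: Moves the arm, as the interface text tells. Its arguments: {"type":"object","properties":{"commands":{"type":"array","items":{"type":"object","properties":{"delta_pos":{"type":"array","items":{"type":"number"}},"yaw":{"type":"number"}}}},"grip":{"type":"number"},"force":{"type":"number"}},"required":["commands"]}

```bash
mkdir -p pics
cat > h.py <<'E'
import numpy as np,cv2
from station import manip
from scipy.spatial.transform import Rotation as R
def cam(name):
    c=manip.get_calibration(name); K=np.array([[c['fx'],0,c['cx']],[0,c['fy'],c['cy']],[0,0,1]])
    if name=='wrist':
        s=manip.sense(); T=np.eye(4); T[:3,:3]=R.from_quat(s['tool_rot']).as_matrix(); T[:3,3]=s['tcp_pos']
        W=np.linalg.inv(T@np.array(c['mount']))
    else: W=np.array(c['world_to_cam'])
    return K,W
def proj(C,p):
    K,W=C; q=K@(W[:3,:3]@np.array(p,float)+W[:3,3]); return q[:2]/q[2]
def ray(C,uv):
    K,W=C; d=W[:3,:3].T@np.linalg.inv(K)@np.array([uv[0],uv[1],1.]); return -W[:3,:3].T@W[:3,3],d
def onz(C,uv,z):
    o,d=ray(C,uv); return o+d*(z-o[2])/d[2]
def snap(name,f):
    C=cam(name); im=manip.snapshot(name); cv2.imwrite('pics/'+f+'.png',im); return C,im
E
python3 - <<'E'
from h import *
np.set_printoptions(precision=3,suppress=True)
for n in('top','side'):
    C,im=snap(n,n+'0'); print(n,C[0][0,0],'campos',ray(C,(320,200))); print(onz(C,(0,399),0),onz(C,(639,399),0))
print(manip.get_calibration('wrist')); print(manip.sense())
E
```

```text
top 498.7650412170972 campos (array([ 0.453, -0.016,  1.37 ]), array([ 0.095,  0.038, -0.995]))
[0.055 0.913 0.   ] [ 0.048 -0.792  0.   ]
side 371.0776950764376 campos (array([0.48 , 0.767, 0.722]), array([ 0.106, -0.8  , -0.591]))
[1.136 0.489 0.   ] [-0.066  0.354  0.   ]
{'fx': 285.86440402478, 'fy': 285.86440402478, 'cx': 317.8839870007572, 'cy': 193.988792427385, 'mount': array([[-0.   , -0.952, -0.306,  0.079],
       [ 1.   , -0.   , -0.   ,  0.   ],
       [ 0.   , -0.306,  0.952, -0.143],
       [ 0.   ,  0.   ,  0.   ,  1.   ]])}
{'t': 0.1, 'q': array([-1.348,  0.528,  1.434,  0.   ,  1.181, -0.178]), 'qd': array([ 0.001, -0.003, -0.004, -0.001, -0.   , -0.001]), 'tau': array([ -0.   , -44.331, -17.859,  -0.   ,   0.004,   0.   ]), 'tcp_pos': array([ 0.244, -0.575,  0.23 ]), 'tool_rot': array([ 0.98 ,  0.199, -0.   , -0.001]), 'force': array([0.537, 0.686, 0.822]), 'ft_torque': array([-0.005, -0.044, -0.022]), 'finger_gap': 1.001965310011672}
```

View pics/top0.png

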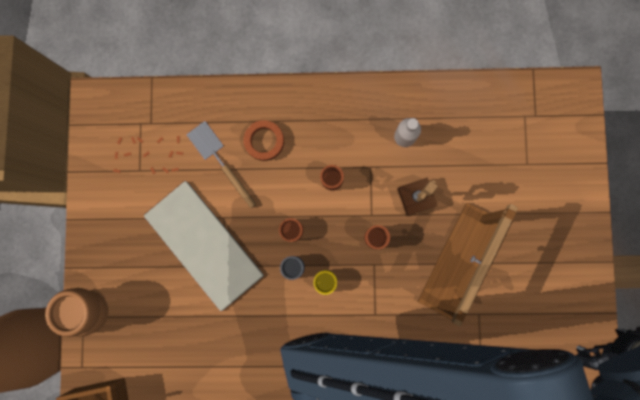

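View pics/side0.png

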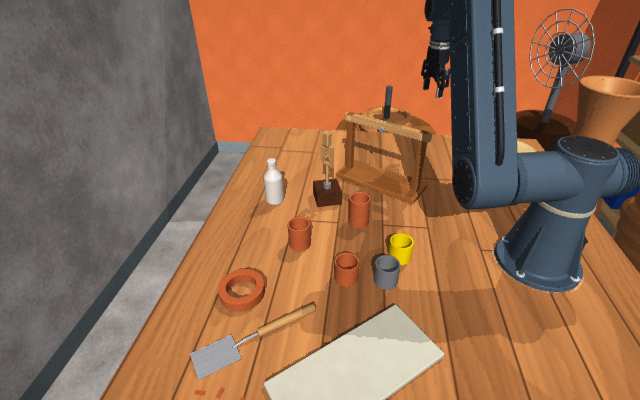

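Three terracotta candidates appear in the top view, at (332,177), (291,230) and (378,237). The grey one at (292,268) and the yellow one at (325,282) are decoys. The ring at (263,140), bottle, scraper and shelf at (204,245), brush block at (415,197) and rail at (470,262) are also visible.

Run:
```python
from h import *
np.set_printoptions(precision=3,suppress=True)
T=cam('top');S=cam('side');a=cv2.imread('pics/top0.png');b=cv2.imread('pics/side0.png')
def blobs(im,mn=60):
    h=cv2.cvtColor(im,cv2.COLOR_BGR2HSV); 
    m=((h[...,0]<9)|(h[...,0]>172))&(h[...,1]>120)&(h[...,2]>40)
    n,l,s,c=cv2.connectedComponentsWithStats(cv2.morphologyEx(m.astype(np.uint8),cv2.MORPH_OPEN,np.ones((3,3))))
    return [(s[i],c[i]) for i in range(1,n) if s[i][4]>mn]
for s,c in blobs(a): print('top',s,c,onz(T,c,.07))
for s,c in blobs(b):
    if s[4]<8000: print('side',s,c)
for n,uv in dict(short=(291,230),mid=(332,177),tall=(378,237)).items():
    h=dict(short=.06,mid=.076,tall=.092)[n]; p=onz(T,uv,h*.7);print(n,p, 'side bottom',proj(S,[p[0],p[1]+.031,0]),'side top far',proj(S,[p[0],p[1]-.031,h]))
g=cv2.cvtColor(a,cv2.COLOR_BGR2HSV); m=((g[...,1]<70)&(g[...,2]>120)).astype(np.uint8); m[:175]=0;m[320:]=0;m[:,:140]=0;m[:,275:]=0
cs=max(cv2.findContours(m,0,2)[0],key=cv2.contourArea); r=cv2.minAreaRect(cs); P=cv2.boxPoints(r); print('shelf',r,[onz(T,p,.015)[:2] for p in P])
cv2.imwrite('pics/c1.png',cv2.resize(a[120:330,270:530],None,fx=3,fy=2.8,interpolation=cv2.INTER_CUBIC))
```

```text
short [0.501 0.113 0.042] side bottom [345.81 286.61] side top far [348.101 251.666]
mid [0.64  0.002 0.053] side bottom [298.311 251.051] side top far [300.851 215.671]
tall [ 0.478 -0.116  0.064] side bottom [358.319 227.621] side top far [360.604 190.53 ]
shelf ((202.78152465820312, 245.70071411132812), (123.9150390625, 55.332435607910156), 51.009002685546875) [array([0.549, 0.526]), array([0.643, 0.408]), array([0.377, 0.192]), array([0.286, 0.308])]
```

View pics/c1.png

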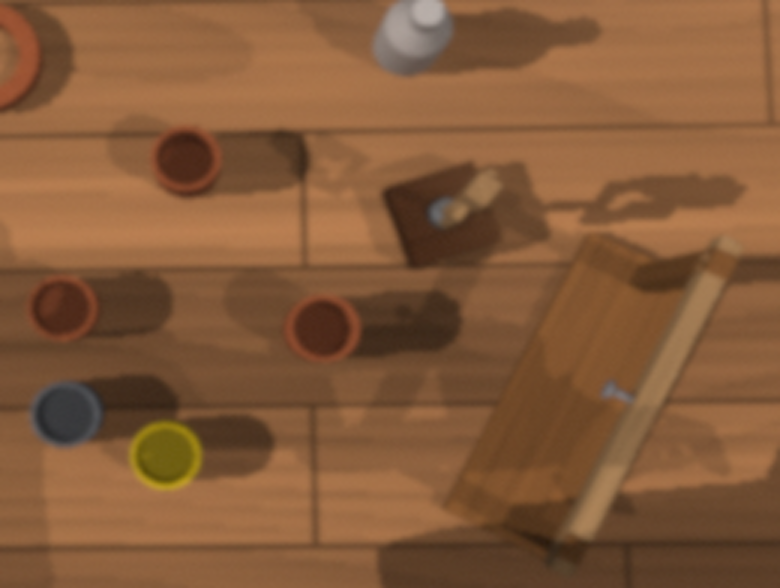

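The side view agrees with these heights: short at top-view (291,230), mid at (332,177), tall at (378,237). The crop shows the brush block near (417,197) and the screw pointing left from the batten near (476,261). I'll move in to look closer.

send_rows(
  commands=[
    {"delta_pos": [0, 0, 4.5]},
    {"delta_pos": [0, 0, 5]},
    {"delta_pos": [0, 0, 5]},
    {"delta_pos": [4, 4, 0], "yaw": 0.1},
    {"delta_pos": [4, 4, 0], "yaw": 0.1},
    {"delta_pos": [4, 4, 0], "yaw": 0.1},
    {"delta_pos": [4, 4, 0], "yaw": 0.1},
    {"delta_pos": [3, 4, 0], "yaw": 0.1},
    {"delta_pos": [3, 4, 0], "yaw": 0.1},
    {"delta_pos": [3, 3, 0], "yaw": 0.1},
  ],
  grip=-1,
)

```text
validation failed for argument at $.co...
```

Run:
```python
from h import *
np.set_printoptions(precision=3,suppress=True)
C,im=snap('wrist','w1'); print(manip.sense()['tcp_pos'],manip.sense()['tool_rot'],ray(C,(320,200)))
```

```text
[ 0.244 -0.575  0.231] [ 0.98   0.199 -0.    -0.001] (array([ 0.317, -0.544,  0.374]), array([-0.297, -0.132, -0.946]))
```

View pics/w1.png

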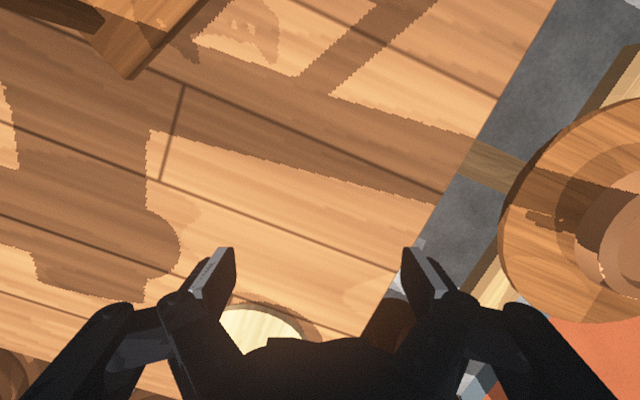

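The call was refused, probably because each row needs both fields. I'll send it again with both.

send_rows(
  commands=[
    {"delta_pos": [0, 0, 4.5], "yaw": 0},
    {"delta_pos": [0, 0, 5], "yaw": 0},
    {"delta_pos": [0, 0, 5], "yaw": 0},
    {"delta_pos": [4, 4, 0], "yaw": 0.1},
    {"delta_pos": [4, 4, 0], "yaw": 0.1},
    {"delta_pos": [4, 4, 0], "yaw": 0.1},
    {"delta_pos": [4, 4, 0], "yaw": 0.1},
    {"delta_pos": [3, 4, 0], "yaw": 0.1},
    {"delta_pos": [3, 4, 0], "yaw": 0.1},
    {"delta_pos": [3, 3, 0], "yaw": 0.1},
  ],
  grip=-1,
)

```text
t: 1.4
tcp_pos: [0.4966, -0.2965, 0.3756]
tool_rot: [0.848, 0.529, -0.001, -0.004]
force: [0.3, -0.7, 0.3]
finger_gap: 1.004
```

Run:
```python
from h import *
np.set_printoptions(precision=3,suppress=True)
C,im=snap('wrist','w2'); print(manip.sense()['tcp_pos'],manip.sense()['tool_rot'],ray(C,(320,200)))
```

```text
[ 0.5   -0.293  0.376] [ 0.847  0.532  0.001 -0.004] (array([ 0.533, -0.226,  0.519]), array([-0.142, -0.292, -0.946]))
```

View pics/w2.png

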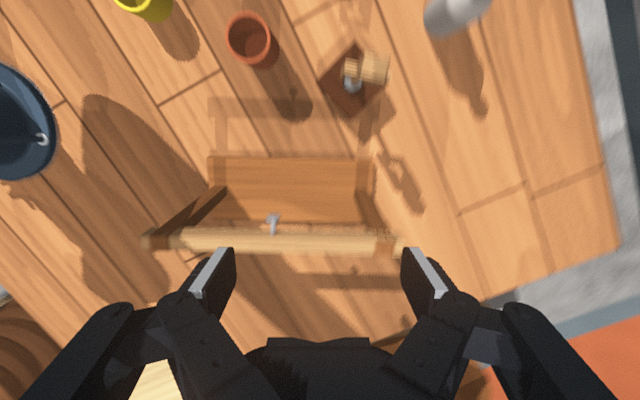

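The wrist view shows the rail with its batten nearly level at row 240. The screw runs from about (274,235) to its head at (273,216). The brush and block are around (355,75), and the tall pot is at (250,40). I'll enlarge this region.

Run:
```python
from h import *
im=cv2.imread('pics/w2.png')
a=cv2.resize(im[30:130,300:420],None,fx=5,fy=5,interpolation=cv2.INTER_CUBIC)
b=cv2.resize(im[200:270,220:340],None,fx=5,fy=5,interpolation=cv2.INTER_CUBIC)
o=np.vstack([a,b]); o=cv2.resize(o,(424,600)) 
cv2.imwrite('pics/c2.png',np.hstack([cv2.resize(a,(420,350)),cv2.resize(b,(380,222)).copy() if 0 else cv2.copyMakeBorder(cv2.resize(b,(380,222)),0,128,0,0,0)]))
```

```text
(no output)
```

View pics/c2.png

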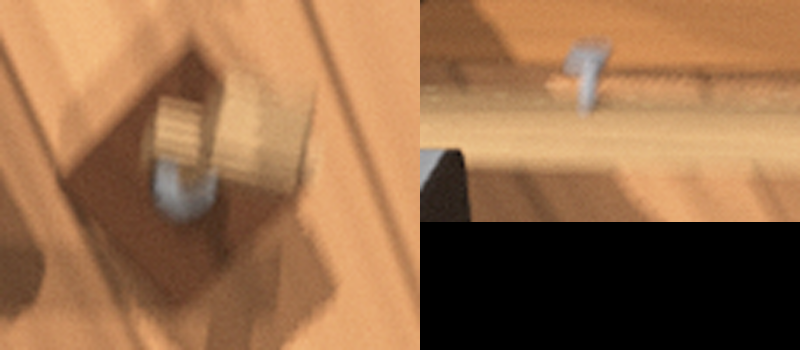

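The crop shows the brush leaning out of view from its base near (353,84) to its grip block near (376,67), with the block edges tilted about 11° in the image. The screw head is near (273.6,218.3) and the shank meets the batten near (272,233).

Run:
```python
from h import *
np.set_printoptions(precision=4,suppress=True)
C=cam('wrist'); im=cv2.imread('pics/w2.png')
print('grip top',onz(C,(376,65),.24),'block socket',onz(C,(353,84),.05))
print('screw head',onz(C,(273.6,218.3),.214),'shank/batten',onz(C,(272.5,234),.214))
T=cam('top'); print('top screw',onz(T,(270+607/3,120+388/2.8),.214),'top grip',onz(T,(270+483/3,120+187/2.8),.235))
# batten edges: along columns find top/bottom of light band
h=cv2.cvtColor(im,cv2.COLOR_BGR2HSV)
g=cv2.GaussianBlur(im,(5,5),0).astype(float).sum(2)
up=[];lo=[]
for u in list(range(190,262,4))+list(range(290,380,4)):
    d=np.gradient(g[:,u]); up.append((u,221+np.argmax(d[221:240]))); lo.append((u,243+np.argmin(d[243:262])))
up,lo=np.array(up),np.array(lo)
for n,e in(('up',up),('lo',lo)):
    p=np.array([onz(C,x,.227)[:2] for x in e]); l=cv2.fitLine(p.astype(np.float32),cv2.DIST_HUBER,0,1e-4,1e-4).ravel(); print(n,e[:,1],l,np.degrees(np.arctan2(l[1],l[0])))
```

```text
grip top [ 0.5952 -0.2145  0.24  ] block socket [ 0.5941 -0.2183  0.05  ]
screw head [ 0.4333 -0.3129  0.214 ] shank/batten [ 0.4227 -0.3298  0.214 ]
top screw [ 0.4235 -0.3183  0.214 ] top grip [ 0.5876 -0.2259  0.235 ]
up [227 226 223 227 227 228 227 227 227 229 227 229 235 235 228 235 235 235
 224 225 225 225 225 226 226 225 225 225 226 227 226 226 226 226 226 227
 225 232 231 236 235] [ 0.9055 -0.4244  0.4503 -0.3257] -25.114988
lo [257 250 252 252 251 249 248 261 256 249 247 249 252 252 252 252 253 253
 261 255 254 254 254 255 255 250 254 251 255 255 254 254 253 253 253 252
 251 256 256 251 243] [ 0.8959 -0.4442  0.4221 -0.3484] -26.370419
```

send_rows(
  commands=[
    {"delta_pos": [4, 3, 0], "yaw": -0.1},
    {"delta_pos": [4, 3, 0], "yaw": -0.1},
    {"delta_pos": [1.5, 1.8, -2], "yaw": 0},
    {"delta_pos": [0, 0, -3], "yaw": 0},
    {"delta_pos": [0, 0, 0], "yaw": 0},
  ],
)

```text
t: 2.08
tcp_pos: [0.598, -0.21, 0.3228]
tool_rot: [0.897, 0.443, 0.001, -0.005]
force: [-0.1, 0.2, -0.4]
finger_gap: 0.995
```

Run:
```python
from h import *
np.set_printoptions(precision=4,suppress=True)
C,im=snap('wrist','w3'); s=manip.sense();print(s['tcp_pos'],s['tool_rot'],proj(C,s['tcp_pos']),proj(C,[.595,-.215,.24]))
```

```text
[ 0.599  -0.2107  0.3247] [ 0.8967  0.4427  0.0021 -0.0035] [318.9916 251.6024] [318.7335 208.4281]
```

View pics/w3.png

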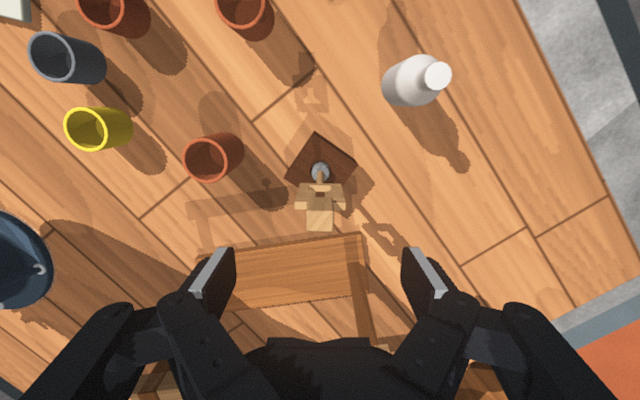

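The brush is now centred and nearly square to the jaws. Its grip top is near (320,221), paddle shoulders near (302,204) and (342,205), and the socket near (320,172).

Run:
```python
from h import *
np.set_printoptions(precision=4,suppress=True)
C=cam('wrist'); im=cv2.imread('pics/w3.png')
print('top',onz(C,(320,221),.24),'sock',onz(C,(320,172),.05))
cv2.imwrite('pics/c3.png',cv2.resize(im[150:245,270:370],None,fx=6,fy=6,interpolation=cv2.INTER_CUBIC))
```

```text
top [ 0.5897 -0.2262  0.24  ] sock [ 0.5898 -0.227   0.05  ]
```

View pics/c3.png

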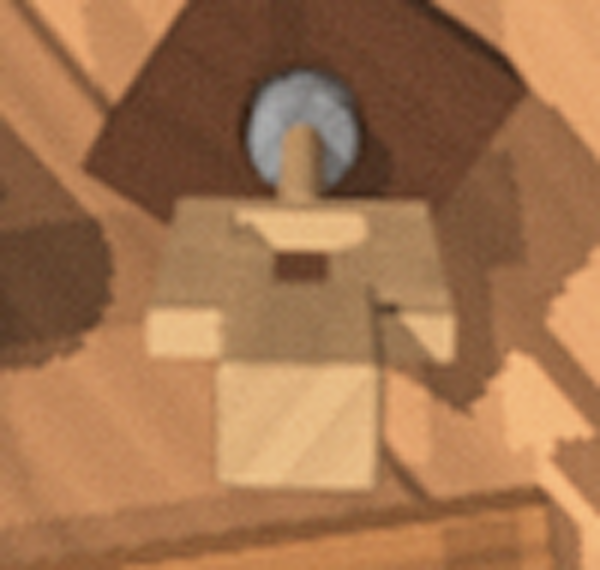

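Brush axis at (0.590,-0.2265), upright. Descending and grasping.

send_rows(
  commands=[
    {"delta_pos": [-0.9, -1.6, 0], "yaw": -0.02},
    {"delta_pos": [0, 0, -3], "yaw": 0},
    {"delta_pos": [0, 0, -3], "yaw": 0},
    {"delta_pos": [0, 0, -2.5], "yaw": 0},
    {"delta_pos": [0, 0, 0], "yaw": 0},
  ],
)

```text
t: 2.75
tcp_pos: [0.5896, -0.2371, 0.2465]
tool_rot: [0.903, 0.429, 0.005, 0.004]
force: [1.0, 0.6, 0.0]
finger_gap: 1.002
```

send_rows(
  commands=[
    {"delta_pos": [0, 0, 0], "yaw": 0},
    {"delta_pos": [0, 0, 0], "yaw": 0},
  ],
)

```text
t: 3.0
tcp_pos: [0.5906, -0.2397, 0.2502]
tool_rot: [0.904, 0.428, 0.007, 0.007]
force: [-0.7, 0.9, -0.1]
finger_gap: 0.997
```

Run:
```python
from h import *
np.set_printoptions(precision=4,suppress=True)
for i in range(3):
    s=manip.sense(); print(s['t'],s['q'],s['qd'],s['tcp_pos'],s['tool_rot']); manip.snapshot('wrist')
```

```text
3.0 [-0.5625  0.5173  1.3943  0.0043  1.2112  0.1222] [-0.0064 -0.0144 -0.0205  0.0003  0.0028 -0.0013] [ 0.5906 -0.2397  0.2502] [0.9037 0.428  0.0068 0.0069]
3.05 [-0.5624  0.5171  1.3939  0.0043  1.2109  0.1221] [ 0.0066  0.0022  0.0052  0.0002 -0.0059  0.0001] [ 0.5908 -0.2398  0.2504] [0.9037 0.4281 0.007  0.0072]
3.1 [-0.5621  0.5174  1.3944  0.0044  1.2108  0.1222] [ 0.0056  0.008   0.0117  0.0022 -0.0001  0.0005] [ 0.5908 -0.2395  0.2501] [0.9036 0.4282 0.0068 0.0069]
```

send_rows(
  commands=[
    {"delta_pos": [0, 0.7, 0], "yaw": 0},
    {"delta_pos": [0, 0.6, 0], "yaw": 0},
    {"delta_pos": [0, 0, 0], "yaw": 0},
    {"delta_pos": [0, 0, 0], "yaw": 0},
  ],
)

```text
t: 3.65
tcp_pos: [0.5908, -0.2243, 0.2503]
tool_rot: [0.903, 0.429, 0.007, 0.007]
force: [0.2, 0.1, 0.7]
finger_gap: 0.996
```

Run:
```python
from h import *
np.set_printoptions(precision=4,suppress=True)
for i in range(1):
    s=manip.sense(); print(s['t'],s['q'],s['qd'],s['tcp_pos'],s['tool_rot'])
```

```text
3.65 [-0.5413  0.5096  1.4083  0.0043  1.2048  0.1414] [ 0.0049 -0.0028  0.003   0.0012  0.0015 -0.0005] [ 0.5908 -0.2243  0.2503] [0.9033 0.4289 0.0069 0.0067]
```

send_rows(
  commands=[
    {"delta_pos": [0, -0.1, -1], "yaw": 0},
    {"delta_pos": [0, 0, -1], "yaw": 0},
    {"delta_pos": [0, 0, -1], "yaw": 0},
    {"delta_pos": [0, 0, -0.7], "yaw": 0},
    {"delta_pos": [0, 0, 0], "yaw": 0},
  ],
)

```text
t: 4.28
tcp_pos: [0.5901, -0.2254, 0.2091]
tool_rot: [0.903, 0.429, 0.006, 0.006]
force: [0.0, 0.6, 0.7]
finger_gap: 1.002
```

Run:
```python
from h import *
np.set_printoptions(precision=4,suppress=True)
C,im=snap('wrist','w4')
s=manip.sense(); print(s['t'],s['tcp_pos'],s['tool_rot'])
cv2.imwrite('pics/c4.png',im[120:330,170:470])
```

```text
4.325 [ 0.5903 -0.2255  0.2095] [0.9034 0.4287 0.0062 0.0059]
```

View pics/c4.png

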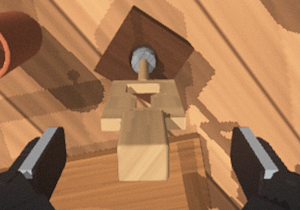

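The brush sits between the open fingers, about 1 mm off centre. Closing.

send_rows(
  commands=[
    {"delta_pos": [0, 0, 0], "yaw": 0},
    {"delta_pos": [0, 0, 0], "yaw": 0},
    {"delta_pos": [0, 0, 0], "yaw": 0},
    {"delta_pos": [0, 0, 0], "yaw": 0},
    {"delta_pos": [0, 0, 0], "yaw": 0},
    {"delta_pos": [0, 0, 0], "yaw": 0},
  ],
  grip=1,
  force=60,
)

```text
t: 5.08
tcp_pos: [0.5906, -0.2255, 0.2108]
tool_rot: [0.903, 0.429, 0.007, 0.007]
force: [-1.0, 1.1, -0.3]
finger_gap: 0.271
```

send_rows(
  commands=[
    {"delta_pos": [0, 0, 1], "yaw": 0},
    {"delta_pos": [0, 0, 1.5], "yaw": 0},
    {"delta_pos": [0, 0, 1.5], "yaw": 0},
    {"delta_pos": [0, 0, 1.5], "yaw": 0},
    {"delta_pos": [0, 0, 1.5], "yaw": 0},
    {"delta_pos": [0, 0, 1.5], "yaw": 0},
    {"delta_pos": [0, 0, 1.5], "yaw": 0},
    {"delta_pos": [0, 0, 1.5], "yaw": 0},
    {"delta_pos": [0, 0, 1.5], "yaw": 0},
    {"delta_pos": [0, 0, 0], "yaw": 0},
  ],
)

```text
t: 6.32
tcp_pos: [0.5911, -0.2259, 0.3518]
tool_rot: [0.903, 0.429, 0.008, 0.008]
force: [0.5, 0.1, -1.6]
finger_gap: 0.268
```

```bash
cat >> h.py <<'E'
def pots(im,C,approx):
    h=cv2.cvtColor(im,cv2.COLOR_BGR2HSV); out={}
    for n,(p,H) in approx.items():
        u,v=proj(C,[p[0],p[1],H]).astype(int); r=int(.05*C[0][0,0]/(C[1][2,:3]@[p[0],p[1],H]+C[1][2,3]))
        y0,x0=max(v-r,0),max(u-r,0); w=h[y0:v+r,x0:u+r]
        m=(((w[...,0]<8)|(w[...,0]>170))&(w[...,1]>110)).astype(np.uint8)
        n_,l,s,c=cv2.connectedComponentsWithStats(cv2.morphologyEx(m,cv2.MORPH_CLOSE,np.ones((3,3))))
        if n_<2: out[n]=None; continue
        i=1+np.argmax(s[1:,4]); cs=np.argwhere(l==i)[:,::-1].astype(np.float32)
        (cx,cy),rad=cv2.minEnclosingCircle(cs); out[n]=((cx+x0,cy+y0),rad,s[i][4],onz(C,(cx+x0,cy+y0),H))
    return out
E
python3 - <<'E'
from h import *
np.set_printoptions(precision=4,suppress=True)
A=dict(short=((.501,.113),.06),mid=((.64,.002),.076),tall=((.478,-.116),.092))
C,im=snap('top','t2'); print(pots(im,C,A)); im0=cv2.imread('pics/top0.png');print(pots(im0,C,A))
h=cv2.cvtColor(im,cv2.COLOR_BGR2HSV); print(h[230,282:302].tolist(), h[250,291])
from h import *
C,w=snap('wrist','w5'); s=manip.sense(); t=s['tcp_pos']; print(t,s['tool_rot'])
for z in(.206,.15): print(proj(C,[t[0],t[1],t[2]-z]))
E
```

```text
{'short': None, 'mid': None, 'tall': None}
{'short': None, 'mid': ((np.float64(333.0), np.float64(169.0)), 9.999999747378752e-05, np.int32(1), array([ 0.6576, -0.0016,  0.076 ])), 'tall': None}
[[8, 165, 88], [9, 171, 94], [9, 168, 105], [9, 167, 110], [9, 168, 109], [9, 170, 105], [9, 168, 100], [9, 168, 91], [9, 170, 87], [9, 169, 86], [9, 173, 87], [9, 173, 87], [9, 171, 85], [9, 171, 85], [9, 166, 86], [9, 167, 87], [9, 168, 91], [9, 169, 107], [10, 170, 126], [9, 169, 130]] [ 13 143 143]
[ 0.5903 -0.2254  0.3499] [0.9034 0.4288 0.0068 0.0069]
[313.7684 169.7662]
[314.1149 181.2512]
```

```bash
sed -i 's/m=(((w.*/m=((w[...,0]<=10)\&(w[...,1]>150)\&(w[...,2]>60)).astype(np.uint8)/; s/onz(C,(cx+x0,cy+y0),H))/onz(C,(cx+x0,cy+y0),H*.5)[:2])/' h.py
python3 - <<'E'
from h import *
np.set_printoptions(precision=4,suppress=True)
A=dict(short=((.501,.113),.06),mid=((.64,.002),.076),tall=((.478,-.116),.092))
C=cam('top'); 
for f in('top0','t2'):
  for k,v in pots(cv2.imread(f'pics/{f}.png'),C,A).items(): print(f,k,v)
C=cam('wrist')
for k,v in pots(cv2.imread('pics/w5.png'),C,A).items(): print('wr',k,v)
E
```

```text
top0 short ((np.float64(290.66346168518066), np.float64(229.740385055542)), 12.110485076904297, np.int32(443), array([0.5018, 0.1153]))
top0 mid ((np.float64(331.68181800842285), np.float64(176.7727279663086)), 12.342494010925293, np.int32(443), array([0.6426, 0.0027]))
top0 tall ((np.float64(377.0), np.float64(237.0)), 13.038504600524902, np.int32(484), array([ 0.4789, -0.1148]))
t2 short ((np.float64(290.94285774230957), np.float64(229.22857093811035)), 12.371661186218262, np.int32(449), array([0.5032, 0.1145]))
t2 mid ((np.float64(331.79999923706055), np.float64(177.10000038146973)), 12.101752281188965, np.int32(440), array([0.6417, 0.0024]))
t2 tall ((np.float64(377.0), np.float64(237.2727279663086)), 13.020427703857422, np.int32(477), array([ 0.4781, -0.1148]))
wr short ((np.float64(101.0), 17.5), 34.73120880126953, np.int32(1605), array([0.482 , 0.1142]))
wr mid ((np.float64(233.453125), 10.70138931274414), 29.465227127075195, np.int32(1431), array([0.6322, 0.0007]))
wr tall ((np.float64(207.89682388305664), np.float64(144.34127044677734)), 29.31502914428711, np.int32(2095), array([ 0.4754, -0.1071]))
```

Positions are short (0.502,0.115), mid (0.642,0.0025) and tall (0.478,-0.115). Heading to the short pot.

send_rows(
  commands=[
    {"delta_pos": [-0.5, 2, 0], "yaw": 0},
    {"delta_pos": [-1, 3.5, 0], "yaw": 0},
    {"delta_pos": [-1, 4, 0], "yaw": 0},
    {"delta_pos": [-1, 4, 0], "yaw": 0},
    {"delta_pos": [-1, 4, 0], "yaw": 0},
    {"delta_pos": [-1, 4, 0], "yaw": 0},
    {"delta_pos": [-1, 4, 0], "yaw": 0},
    {"delta_pos": [-0.8, 3.5, 0], "yaw": 0},
    {"delta_pos": [-0.5, 2, 0], "yaw": 0},
    {"delta_pos": [0, 0, 0], "yaw": 0},
  ],
)

```text
t: 7.68
tcp_pos: [0.4964, 0.1054, 0.3416]
tool_rot: [0.903, 0.431, 0.0, -0.003]
force: [-0.6, -0.5, -0.8]
finger_gap: 0.27
```

```bash
cat > st.py <<'E'
from h import *
np.set_printoptions(precision=4,suppress=True)
s=manip.sense(); print(s['t'],s['tcp_pos'],s['tool_rot'],s['q'],'toolz',R.from_quat(s['tool_rot']).as_matrix()[:,2])
E
python3 st.py
python3 - <<'E'
from h import *
C,w=snap('wrist','w6'); s=manip.sense(); t=s['tcp_pos']; z=R.from_quat(s['tool_rot']).as_matrix()[:,2]
print(proj(C,t+np.array([0,0,-.206])))
cv2.imwrite('pics/w6c.png',w[60:300,140:500])
E
```

```text
7.675 [0.4964 0.1054 0.3416] [ 0.9025  0.4307  0.0003 -0.0026] [-0.0142  0.2463  1.5709  0.005   1.3262  0.665 ] toolz [-0.0017  0.0049 -1.    ]
[318.70412204 169.51383913]
```

View pics/w6c.png

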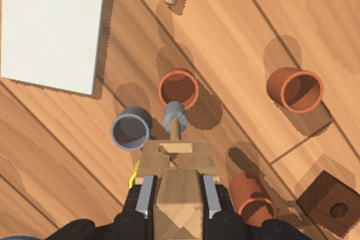

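The bristle head is over the near part of the short pot. Its rim centre is about (319,150), the bristle tip about (315,165), and the grey decoy pot is at (271,189).

Run:
```python
from h import *
np.set_printoptions(precision=4,suppress=True)
C=cam('wrist'); print('tip',onz(C,(314.5,166),.14),'head top',onz(C,(315,176),.19),'pot',onz(C,(319,150),.06),onz(cam('top'),(290.8,229.5),.03))
```

```text
tip [0.4965 0.1113 0.14  ] head top [0.4974 0.1104 0.19  ] pot [0.5052 0.1134 0.06  ] [0.5025 0.1149 0.03  ]
```

send_rows(
  commands=[
    {"delta_pos": [0.4, 0.2, 0], "yaw": 0},
    {"delta_pos": [0.4, 0.2, 0], "yaw": 0},
    {"delta_pos": [0, 0, -1], "yaw": 0},
    {"delta_pos": [0, 0, -1.5], "yaw": 0},
    {"delta_pos": [0, 0, -1.5], "yaw": 0},
    {"delta_pos": [0, 0, -1.2], "yaw": 0},
    {"delta_pos": [0, 0, -0.8], "yaw": 0},
    {"delta_pos": [0, 0, 0], "yaw": 0},
  ],
)

```text
t: 8.72
tcp_pos: [0.5059, 0.1051, 0.2765]
tool_rot: [0.904, 0.427, -0.001, -0.003]
force: [0.7, -0.2, -1.2]
finger_gap: 0.271
```

```bash
python3 st.py
python3 - <<'E'
from h import *
C,w=snap('wrist','w7'); cv2.imwrite('pics/w7c.png',cv2.resize(w[90:230,240:420],None,fx=3,fy=3))
E
```

```text
8.725 [0.5059 0.1051 0.2765] [ 0.904   0.4275 -0.0012 -0.0025] [-0.0136  0.328   1.643   0.0038  1.175   0.6723] toolz [-0.0043  0.0036 -1.    ]
```

View pics/w7c.png

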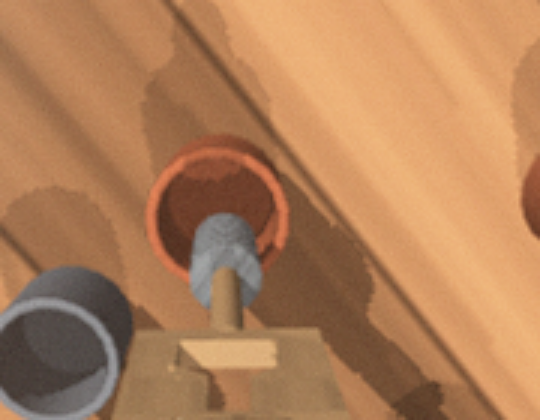

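The rim centre is near px (312.7,160.7), and the bristle bottom centre is near px (314.3,170).

Run:
```python
from h import *
np.set_printoptions(precision=4,suppress=True)
C=cam('wrist'); r=onz(C,(312.7,160.7),.06); t=onz(C,(314.3,170),.07); print(r,t,r-t)
```

```text
[0.506 0.116 0.06 ] [0.5014 0.107  0.07  ] [ 0.0046  0.009  -0.01  ]
```

send_rows(
  commands=[
    {"delta_pos": [0.2, 0.4, 0], "yaw": 0},
    {"delta_pos": [0.1, 0.3, 0], "yaw": 0},
    {"delta_pos": [0, 0, -1], "yaw": 0},
    {"delta_pos": [0, 0, -1.2], "yaw": 0},
    {"delta_pos": [0, 0, -1], "yaw": 0},
    {"delta_pos": [0, 0, -1], "yaw": 0},
    {"delta_pos": [0, 0, -0.6], "yaw": 0},
    {"delta_pos": [0, 0, 0], "yaw": 0},
  ],
)

```text
t: 9.78
tcp_pos: [0.5097, 0.1128, 0.2261]
tool_rot: [0.904, 0.428, -0.0, -0.002]
force: [0.3, 0.1, -1.9]
finger_gap: 0.274
```

send_rows(
  commands=[
    {"delta_pos": [0, 0, -0.5], "yaw": 0},
    {"delta_pos": [0, 0, -0.4], "yaw": 0},
    {"delta_pos": [0, 0, -0.2], "yaw": 0},
    {"delta_pos": [0, 0, 0], "yaw": 0},
  ],
)

```text
t: 10.28
tcp_pos: [0.5104, 0.1128, 0.2151]
tool_rot: [0.904, 0.428, 0.001, -0.002]
force: [-0.7, -0.4, -1.9]
finger_gap: 0.269
```

send_rows(
  commands=[
    {"delta_pos": [0, 0, -0.15], "yaw": 0},
    {"delta_pos": [0, 0, -0.05], "yaw": 0},
  ],
)

```text
t: 10.52
tcp_pos: [0.5107, 0.1128, 0.2132]
tool_rot: [0.904, 0.428, 0.001, -0.001]
force: [-0.6, 0.1, -1.3]
finger_gap: 0.271
```

send_rows(
  commands=[
    {"delta_pos": [0, 0, -0.15], "yaw": 0},
    {"delta_pos": [0, 0, 0], "yaw": 0},
  ],
)

```text
t: 10.78
tcp_pos: [0.5109, 0.1128, 0.2119]
tool_rot: [0.904, 0.428, 0.001, -0.001]
force: [-0.9, -0.5, -0.8]
finger_gap: 0.272
```

send_rows(
  commands=[
    {"delta_pos": [0, 0, -0.1], "yaw": 0},
    {"delta_pos": [0, 0, 0], "yaw": 0},
  ],
)

```text
t: 11.02
tcp_pos: [0.5112, 0.113, 0.212]
tool_rot: [0.904, 0.428, 0.002, -0.001]
force: [0.5, 0.8, -1.6]
finger_gap: 0.27
```

send_rows(
  commands=[
    {"delta_pos": [0, 0, -0.2], "yaw": 0},
    {"delta_pos": [0, 0, 0], "yaw": 0},
  ],
)

```text
t: 11.28
tcp_pos: [0.5122, 0.1132, 0.2121]
tool_rot: [0.904, 0.428, 0.003, -0.001]
force: [-0.6, 0.0, -0.8]
finger_gap: 0.268
```

Contact with the floor at TCP z 0.212, as predicted. Now up near the rim.

send_rows(
  commands=[
    {"delta_pos": [-0.1, 0, 1], "yaw": 0},
    {"delta_pos": [-0.1, 0, 1], "yaw": 0},
    {"delta_pos": [0, 0, 1], "yaw": 0},
    {"delta_pos": [0, 0, 1], "yaw": 0},
    {"delta_pos": [0, 0, 0.4], "yaw": 0},
    {"delta_pos": [0, 0, 0], "yaw": 0},
  ],
)

```text
t: 12.02
tcp_pos: [0.51, 0.1132, 0.2588]
tool_rot: [0.904, 0.428, 0.004, -0.001]
force: [-0.2, -0.5, -1.5]
finger_gap: 0.267
```

send_rows(
  commands=[
    {"delta_pos": [0, 0, -1], "yaw": 0},
    {"delta_pos": [0, 0, -1.2], "yaw": 0},
    {"delta_pos": [0, 0, -1.1], "yaw": 0},
    {"delta_pos": [0, 0, -0.7], "yaw": 0},
    {"delta_pos": [0, 0, -0.4], "yaw": 0},
    {"delta_pos": [0, 0, -0.1], "yaw": 0},
  ],
)

```text
t: 12.78
tcp_pos: [0.5097, 0.1135, 0.2118]
tool_rot: [0.904, 0.427, 0.003, -0.002]
force: [-2.4, -0.3, 8.3]
finger_gap: 0.269
```

send_rows(
  commands=[
    {"delta_pos": [0, 0, -0.15], "yaw": 0},
    {"delta_pos": [0, 0, 0], "yaw": 0},
  ],
)

```text
t: 13.02
tcp_pos: [0.5099, 0.1136, 0.2122]
tool_rot: [0.904, 0.427, 0.003, -0.001]
force: [-0.2, -0.2, -0.6]
finger_gap: 0.27
```

Contact is confirmed on the second stroke too (8 N). Next the mid pot.

send_rows(
  commands=[
    {"delta_pos": [0, 0, 1], "yaw": 0},
    {"delta_pos": [0, 0, 1.5], "yaw": 0},
    {"delta_pos": [0, 0, 1.5], "yaw": 0},
    {"delta_pos": [0, 0, 1.5], "yaw": 0},
    {"delta_pos": [0, 0, 1.5], "yaw": 0},
    {"delta_pos": [0, 0, 1.5], "yaw": 0},
    {"delta_pos": [0, 0, 1.5], "yaw": 0},
    {"delta_pos": [0, 0, 1.5], "yaw": 0},
    {"delta_pos": [0, 0, 1], "yaw": 0},
    {"delta_pos": [0, 0, 0], "yaw": 0},
  ],
)

```text
t: 14.28
tcp_pos: [0.5104, 0.1136, 0.3436]
tool_rot: [0.904, 0.427, 0.004, -0.001]
force: [0.9, 0.3, -1.3]
finger_gap: 0.269
```

send_rows(
  commands=[
    {"delta_pos": [1.2, -1, 0], "yaw": 0},
    {"delta_pos": [2.2, -1.8, 0], "yaw": 0},
    {"delta_pos": [2.2, -1.8, 0], "yaw": 0},
    {"delta_pos": [2.2, -1.8, 0], "yaw": 0},
    {"delta_pos": [2.2, -1.8, 0], "yaw": 0},
    {"delta_pos": [1.5, -1.3, 0], "yaw": 0},
    {"delta_pos": [1, -0.8, 0], "yaw": 0},
    {"delta_pos": [0, 0, 0], "yaw": 0},
  ],
)

```text
t: 15.28
tcp_pos: [0.6415, 0.0018, 0.336]
tool_rot: [0.904, 0.427, 0.0, -0.002]
force: [0.4, 0.3, -2.2]
finger_gap: 0.27
```

```bash
python3 st.py
python3 - <<'E'
from h import *
np.set_printoptions(precision=4,suppress=True)
A=dict(short=((.501,.113),.06),mid=((.64,.002),.076),tall=((.478,-.116),.092))
C,im=snap('top','t3')
for k,v in pots(im,C,A).items(): print(k,v)
E
```

```text
15.275 [0.6415 0.0018 0.336 ] [ 0.9045  0.4265  0.0002 -0.0025] [-0.1732  0.4595  1.2537  0.0043  1.4309  0.5157] toolz [-0.0017  0.0046 -1.    ]
short None
mid ((np.float64(331.6132068634033), np.float64(177.21967697143555)), 12.051362037658691, np.int32(252), array([0.6413, 0.0029]))
tall ((np.float64(377.1845417022705), np.float64(236.81230354309082)), 12.782180786132812, np.int32(478), array([ 0.4793, -0.1153]))
```

send_rows(
  commands=[
    {"delta_pos": [0.5, -0.1, 0], "yaw": 0},
    {"delta_pos": [0, 0, -1], "yaw": 0},
    {"delta_pos": [0, 0, -1.5], "yaw": 0},
    {"delta_pos": [0, 0, -1.2], "yaw": 0},
    {"delta_pos": [0, 0, -0.6], "yaw": 0},
    {"delta_pos": [0, 0, 0], "yaw": 0},
  ],
)

```text
t: 16.08
tcp_pos: [0.6437, 0.0036, 0.2892]
tool_rot: [0.904, 0.428, -0.001, -0.004]
force: [0.1, 0.0, -1.3]
finger_gap: 0.269
```

```bash
python3 st.py
python3 - <<'E'
from h import *
C,w=snap('wrist','w8'); s=manip.sense(); t=s['tcp_pos']; print(proj(C,[t[0]-.0045,t[1]+.002,t[2]-.206]),proj(C,[.643,.003,.076]))
cv2.imwrite('pics/w8c.png',cv2.resize(w[90:230,240:420],None,fx=3,fy=3))
E
```

```text
16.075 [0.6437 0.0036 0.2892] [ 0.9038  0.4279 -0.0014 -0.0039] [-0.17    0.5011  1.3099  0.0049  1.3373  0.5152] toolz [-0.0058  0.0059 -1.    ]
[315.10520747 169.91680138] [318.65769462 168.33645327]
```

View pics/w8c.png

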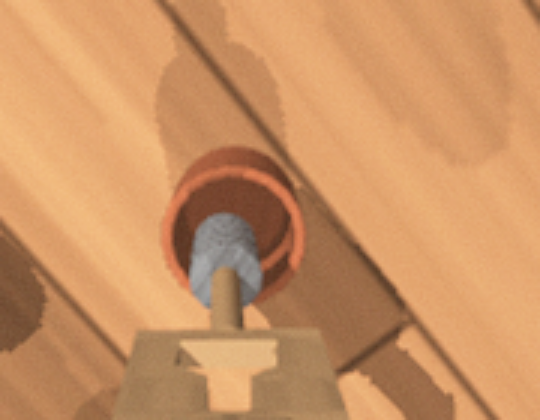

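Rim centre at (317.7,167.7), where it was predicted. The tip is about 4 mm off and inside the rim, so I'll correct and descend.

send_rows(
  commands=[
    {"delta_pos": [0.4, -0.25, 0], "yaw": 0},
    {"delta_pos": [0, 0, -1], "yaw": 0},
    {"delta_pos": [0, 0, -1.2], "yaw": 0},
    {"delta_pos": [0, 0, -1.2], "yaw": 0},
    {"delta_pos": [0, 0, -1.2], "yaw": 0},
    {"delta_pos": [0, 0, -1], "yaw": 0},
    {"delta_pos": [0, 0, -0.7], "yaw": 0},
    {"delta_pos": [0, 0, 0], "yaw": 0},
  ],
)

```text
t: 17.12
tcp_pos: [0.6482, 0.0007, 0.2221]
tool_rot: [0.904, 0.428, -0.001, -0.004]
force: [-0.0, -0.6, -0.8]
finger_gap: 0.268
```

send_rows(
  commands=[
    {"delta_pos": [0, 0, -0.5], "yaw": 0},
    {"delta_pos": [0, 0, -0.3], "yaw": 0},
    {"delta_pos": [0, 0, -0.2], "yaw": 0},
  ],
)

```text
t: 17.5
tcp_pos: [0.649, 0.0006, 0.2126]
tool_rot: [0.904, 0.428, 0.0, -0.003]
force: [0.2, -0.4, -2.1]
finger_gap: 0.274
```

send_rows(
  commands=[
    {"delta_pos": [0, 0, -0.2], "yaw": 0},
    {"delta_pos": [0, 0, -0.1], "yaw": 0},
  ],
)

```text
t: 17.75
tcp_pos: [0.6495, 0.0008, 0.2119]
tool_rot: [0.904, 0.428, 0.001, -0.003]
force: [-1.8, 0.7, 4.3]
finger_gap: 0.273
```

Bottom contact. Up near the rim, then down.

send_rows(
  commands=[
    {"delta_pos": [-0.1, 0, 1], "yaw": 0},
    {"delta_pos": [0, 0, 1.3], "yaw": 0},
    {"delta_pos": [0, 0, 1.3], "yaw": 0},
    {"delta_pos": [0, 0, 1.2], "yaw": 0},
    {"delta_pos": [0, 0, 0.8], "yaw": 0},
    {"delta_pos": [0, 0, 0.3], "yaw": 0},
    {"delta_pos": [0, 0, 0], "yaw": 0},
  ],
)

```text
t: 18.62
tcp_pos: [0.649, 0.0005, 0.2756]
tool_rot: [0.904, 0.428, 0.002, -0.002]
force: [-0.6, 0.2, -0.8]
finger_gap: 0.272
```

send_rows(
  commands=[
    {"delta_pos": [0, 0, -1], "yaw": 0},
    {"delta_pos": [0, 0, -1.3], "yaw": 0},
    {"delta_pos": [0, 0, -1.3], "yaw": 0},
    {"delta_pos": [0, 0, -1.2], "yaw": 0},
    {"delta_pos": [0, 0, -0.6], "yaw": 0},
    {"delta_pos": [0, 0, -0.5], "yaw": 0},
    {"delta_pos": [0, 0, -0.2], "yaw": 0},
  ],
)

```text
t: 19.5
tcp_pos: [0.6484, 0.0011, 0.2119]
tool_rot: [0.904, 0.428, 0.001, -0.003]
force: [-2.6, 1.2, 9.2]
finger_gap: 0.27
```

send_rows(
  commands=[
    {"delta_pos": [0, 0, -0.2], "yaw": 0},
    {"delta_pos": [0, 0, -0.1], "yaw": 0},
  ],
)

```text
t: 19.75
tcp_pos: [0.648, 0.0012, 0.212]
tool_rot: [0.904, 0.428, 0.001, -0.003]
force: [-1.9, -0.4, 0.9]
finger_gap: 0.273
```

Second contact with the mid pot's floor. Now the tall pot.

send_rows(
  commands=[
    {"delta_pos": [0, 0, 1], "yaw": 0},
    {"delta_pos": [0, 0, 1.5], "yaw": 0},
    {"delta_pos": [0, 0, 1.5], "yaw": 0},
    {"delta_pos": [0, 0, 1.5], "yaw": 0},
    {"delta_pos": [0, 0, 1.5], "yaw": 0},
    {"delta_pos": [0, 0, 1.5], "yaw": 0},
    {"delta_pos": [0, 0, 1.5], "yaw": 0},
    {"delta_pos": [0, 0, 1.5], "yaw": 0},
    {"delta_pos": [0, 0, 1], "yaw": 0},
    {"delta_pos": [0, 0, 0.5], "yaw": 0},
  ],
)

```text
t: 21.0
tcp_pos: [0.6492, 0.0011, 0.3519]
tool_rot: [0.904, 0.428, 0.003, -0.001]
force: [-0.3, -0.1, -1.6]
finger_gap: 0.272
```

send_rows(
  commands=[
    {"delta_pos": [-1.2, -0.8, 0], "yaw": 0},
    {"delta_pos": [-2.2, -1.6, 0], "yaw": 0},
    {"delta_pos": [-2.2, -1.6, 0], "yaw": 0},
    {"delta_pos": [-2.2, -1.6, 0], "yaw": 0},
    {"delta_pos": [-2.2, -1.6, 0], "yaw": 0},
    {"delta_pos": [-2.2, -1.6, 0], "yaw": 0},
    {"delta_pos": [-2, -1.4, 0], "yaw": 0},
    {"delta_pos": [-1, -0.8, 0], "yaw": 0},
    {"delta_pos": [0, 0, 0], "yaw": 0},
  ],
)

```text
t: 22.12
tcp_pos: [0.483, -0.1131, 0.3466]
tool_rot: [0.904, 0.427, -0.003, -0.005]
force: [0.2, -0.1, -1.6]
finger_gap: 0.267
```

```bash
python3 st.py
python3 - <<'E'
from h import *
np.set_printoptions(precision=4,suppress=True)
A=dict(short=((.501,.113),.06),mid=((.64,.002),.076),tall=((.478,-.116),.092))
C,im=snap('top','t4')
for k,v in pots(im,C,A).items(): print(k,v)
E
```

```text
22.125 [ 0.483  -0.1131  0.3466] [ 0.9042  0.4272 -0.0027 -0.0053] [-0.4572  0.2286  1.5812  0.0024  1.3436  0.2304] toolz [-0.0095  0.0073 -0.9999]
short ((np.float64(290.8225803375244), np.float64(229.40322494506836)), 12.18419361114502, np.int32(444), array([0.5027, 0.1148]))
mid ((np.float64(331.5), np.float64(177.0)), 12.379518508911133, np.int32(449), array([0.6419, 0.0032]))
tall None
```

send_rows(
  commands=[
    {"delta_pos": [0.2, -0.3, 0], "yaw": 0},
    {"delta_pos": [0, 0, -1], "yaw": 0},
    {"delta_pos": [0, 0, -1.4], "yaw": 0},
    {"delta_pos": [0, 0, -1], "yaw": 0},
    {"delta_pos": [0, 0, -0.5], "yaw": 0},
    {"delta_pos": [0, 0, 0], "yaw": 0},
  ],
)

```text
t: 22.92
tcp_pos: [0.4867, -0.1145, 0.3033]
tool_rot: [0.903, 0.429, -0.003, -0.006]
force: [0.0, -0.7, -1.0]
finger_gap: 0.271
```

```bash
python3 st.py
python3 - <<'E'
from h import *
np.set_printoptions(precision=4,suppress=True)
C,w=snap('wrist','w9'); s=manip.sense(); t=s['tcp_pos']; print(proj(C,[t[0]-.0056,t[1]+.0028,t[2]-.206]),proj(C,[.48,-.1145,.092]))
h=cv2.cvtColor(w,cv2.COLOR_BGR2HSV); m=((h[...,0]<=10)&(h[...,1]>150)&(h[...,2]>60)).astype(np.uint8); m[:100]=0;m[230:]=0;m[:,:250]=0;m[:,400:]=0
n,l,st,c=cv2.connectedComponentsWithStats(m); print([st[i] for i in range(1,n) if st[i][4]>60])
E
```

```text
22.925 [ 0.4867 -0.1145  0.3033] [ 0.9034  0.4287 -0.0031 -0.0065] [-0.457   0.2778  1.6374  0.0034  1.2404  0.2266] toolz [-0.0111  0.0091 -0.9999]
[315.0179 169.8587] [315.721  171.0716]
[array([ 291,  138,   49,   52, 1131], dtype=int32)]
```

send_rows(
  commands=[
    {"delta_pos": [0, 0, -1], "yaw": 0},
    {"delta_pos": [0, 0, -1.4], "yaw": 0},
    {"delta_pos": [0, 0, -1.4], "yaw": 0},
    {"delta_pos": [0, 0, -1.3], "yaw": 0},
    {"delta_pos": [0, 0, -1.2], "yaw": 0},
    {"delta_pos": [0, 0, -1], "yaw": 0},
    {"delta_pos": [0, 0, -0.5], "yaw": 0},
    {"delta_pos": [0, 0, 0], "yaw": 0},
  ],
)

```text
t: 23.98
tcp_pos: [0.487, -0.1148, 0.2205]
tool_rot: [0.904, 0.429, -0.003, -0.006]
force: [-0.3, 1.2, -1.3]
finger_gap: 0.271
```

send_rows(
  commands=[
    {"delta_pos": [0, 0, -0.5], "yaw": 0},
    {"delta_pos": [0, 0, -0.3], "yaw": 0},
    {"delta_pos": [0, 0, -0.2], "yaw": 0},
  ],
)

```text
t: 24.35
tcp_pos: [0.4882, -0.1153, 0.2118]
tool_rot: [0.904, 0.429, -0.001, -0.004]
force: [-1.5, 0.4, 13.5]
finger_gap: 0.272
```

send_rows(
  commands=[
    {"delta_pos": [0, 0, -0.2], "yaw": 0},
    {"delta_pos": [0, 0, -0.1], "yaw": 0},
  ],
)

```text
t: 24.6
tcp_pos: [0.4883, -0.1151, 0.2119]
tool_rot: [0.903, 0.429, -0.001, -0.004]
force: [-1.1, 0.2, 2.7]
finger_gap: 0.272
```

Up to tip 0.084 (TCP 0.290), then down.

send_rows(
  commands=[
    {"delta_pos": [-0.1, 0, 1], "yaw": 0},
    {"delta_pos": [0, 0, 1.4], "yaw": 0},
    {"delta_pos": [0, 0, 1.4], "yaw": 0},
    {"delta_pos": [0, 0, 1.4], "yaw": 0},
    {"delta_pos": [0, 0, 1.3], "yaw": 0},
    {"delta_pos": [0, 0, 0.6], "yaw": 0},
    {"delta_pos": [0, 0, 0.3], "yaw": 0},
    {"delta_pos": [0, 0, 0], "yaw": 0},
  ],
)

```text
t: 25.6
tcp_pos: [0.488, -0.1156, 0.2923]
tool_rot: [0.903, 0.429, 0.0, -0.003]
force: [0.1, -0.6, -1.6]
finger_gap: 0.27
```

send_rows(
  commands=[
    {"delta_pos": [0, 0, -1], "yaw": 0},
    {"delta_pos": [0, 0, -1.4], "yaw": 0},
    {"delta_pos": [0, 0, -1.4], "yaw": 0},
    {"delta_pos": [0, 0, -1.4], "yaw": 0},
    {"delta_pos": [0, 0, -1.2], "yaw": 0},
    {"delta_pos": [0, 0, -0.6], "yaw": 0},
    {"delta_pos": [0, 0, -0.4], "yaw": 0},
    {"delta_pos": [0, 0, -0.2], "yaw": 0},
  ],
)

```text
t: 26.6
tcp_pos: [0.4866, -0.1146, 0.2118]
tool_rot: [0.904, 0.428, -0.002, -0.005]
force: [-2.7, 1.4, 16.2]
finger_gap: 0.272
```

send_rows(
  commands=[
    {"delta_pos": [0, 0, -0.2], "yaw": 0},
    {"delta_pos": [0, 0, -0.1], "yaw": 0},
  ],
)

```text
t: 26.85
tcp_pos: [0.4861, -0.1142, 0.2119]
tool_rot: [0.903, 0.429, -0.002, -0.006]
force: [-0.8, 0.5, 1.5]
finger_gap: 0.268
```

send_rows(
  commands=[
    {"delta_pos": [0, 0, 1], "yaw": 0},
    {"delta_pos": [0, 0, 1.5], "yaw": 0},
    {"delta_pos": [0, 0, 1.5], "yaw": 0},
    {"delta_pos": [0, 0, 1.5], "yaw": 0},
    {"delta_pos": [0, 0, 1.5], "yaw": 0},
    {"delta_pos": [0, 0, 1.5], "yaw": 0},
    {"delta_pos": [0, 0, 1.5], "yaw": 0},
    {"delta_pos": [0, 0, 1.5], "yaw": 0},
    {"delta_pos": [0, 0, 0.8], "yaw": 0},
    {"delta_pos": [0, 0, 0], "yaw": 0},
  ],
)

```text
t: 28.1
tcp_pos: [0.4891, -0.1155, 0.3431]
tool_rot: [0.904, 0.429, 0.002, -0.001]
force: [0.6, -0.0, -1.7]
finger_gap: 0.27
```

All three are brushed. Next I move in front of the rail, offset sideways, so the wrist camera can fix the screw.

send_rows(
  commands=[
    {"delta_pos": [0.3, -1.2, 0], "yaw": 0.03},
    {"delta_pos": [0.6, -2.2, 0], "yaw": 0.05},
    {"delta_pos": [0.6, -2.5, 0], "yaw": 0.05},
    {"delta_pos": [0.6, -2.5, 0], "yaw": 0.05},
    {"delta_pos": [0.6, -2.5, 0], "yaw": 0.03},
    {"delta_pos": [0.4, -2, 0], "yaw": 0.02},
    {"delta_pos": [0.3, -1.2, 0], "yaw": 0},
    {"delta_pos": [0, 0, 0], "yaw": 0},
    {"delta_pos": [0, 0, 0], "yaw": 0},
    {"delta_pos": [0, 0, 0], "yaw": 0},
  ],
)

```text
t: 29.35
tcp_pos: [0.5211, -0.257, 0.3365]
tool_rot: [0.846, 0.533, -0.0, -0.008]
force: [-0.5, -0.1, -1.0]
finger_gap: 0.273
```

```bash
python3 st.py
python3 - <<'E'
from h import *
np.set_printoptions(precision=4,suppress=True)
C,w=snap('wrist','w10'); np.save('w10W.npy',C[1]); np.save('K.npy',C[0]); u=proj(C,[.42,-.329,.214]); print(u)
x,y=np.clip(u.astype(int),80,560); y=min(y,330)
cv2.imwrite('pics/w10c.png',np.hstack([cv2.resize(w[y-70:y+70,x-80:x+80],None,fx=3,fy=3),cv2.resize(w[100:380,220:420],(300,420))]))
print(x-80,y-70); a,im=snap('top','t5')
E
```

```text
29.35 [ 0.5211 -0.257   0.3365] [ 0.846   0.5332 -0.0002 -0.0076] [-0.653   0.3704  1.3991  0.005   1.3866 -0.2079] toolz [-0.0085  0.0127 -0.9999]
[263.3462 284.3664]
183 214
```

View pics/w10c.png

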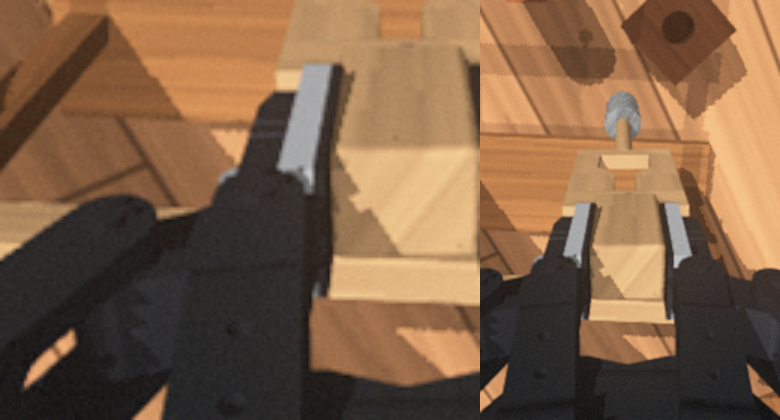

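The screw is hidden behind the finger, with only a grey speck at about px (259,273). The empty socket shows at (352,118). I'll shift further sideways and up.

send_rows(
  commands=[
    {"delta_pos": [1, 0.1, 0.5], "yaw": 0},
    {"delta_pos": [1.7, 0.1, 1], "yaw": 0},
    {"delta_pos": [1.7, 0.1, 0.5], "yaw": 0},
    {"delta_pos": [1, 0.2, 0], "yaw": 0},
    {"delta_pos": [0, 0, 0], "yaw": 0},
    {"delta_pos": [0, 0, 0], "yaw": 0},
  ],
)

```text
t: 30.2
tcp_pos: [0.5786, -0.2502, 0.3587]
tool_rot: [0.845, 0.534, 0.0, -0.007]
force: [-1.5, 0.2, -1.4]
finger_gap: 0.269
```

```bash
python3 st.py
python3 - <<'E'
from h import *
np.set_printoptions(precision=4,suppress=True)
C0=(np.load('K.npy'),np.load('w10W.npy')); print('socket',onz(C0,(352,118),.05),'head?',onz(C0,(259,273),.214))
C,w=snap('wrist','w11'); np.save('w11W.npy',C[1]); u=proj(C,[.42,-.329,.214]); print(u)
x,y=u.astype(int); y=min(y,330)
cv2.imwrite('pics/w11c.png',cv2.resize(w[y-50:y+50,x-65:x+65],None,fx=6,fy=6,interpolation=cv2.INTER_CUBIC)); print(x-65,y-50)
E
```

```text
30.2 [ 0.5786 -0.2502  0.3587] [ 0.8455  0.534   0.0004 -0.0068] [-0.5881  0.4309  1.2411  0.0063  1.4817 -0.1445] toolz [-0.0066  0.0119 -0.9999]
socket [ 0.5888 -0.2237  0.05  ] head? [ 0.4226 -0.3146  0.214 ]
[227.0426 295.2201]
162 245
```

View pics/w11c.png

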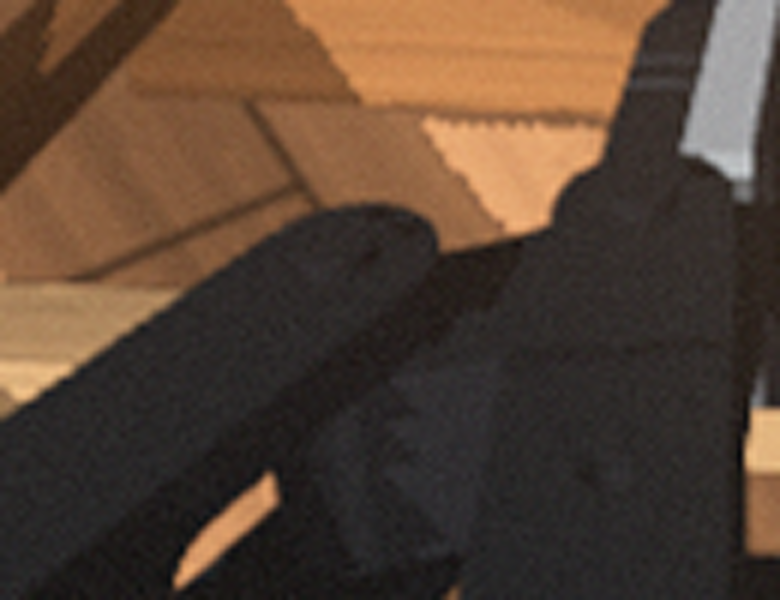

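The finger linkage hides it again. The rail is fixed, so I'll use the first top and side pictures and find the grey screw by mask in both.

Run:
```python
from h import *
np.set_printoptions(precision=4,suppress=True)
T=cam('top');S=cam('side'); out={}
for n,C in(('top',T),('side',S)):
    u=proj(C,[.423,-.320,.214]); print(n,'expected',u)
    ims=[f'pics/{f}.png' for f in (('top0','t2','t3') if n=='top' else ('side0',))]
    for f in ims:
        im=cv2.imread(f); x,y=u.astype(int); r=9; w=cv2.cvtColor(im,cv2.COLOR_BGR2HSV)[y-r:y+r+1,x-r-3:x+r+4,1]
        if f in('pics/top0.png','pics/side0.png'): print(x-r-3,y-r); print('\n'.join(' '.join('%3d'%v for v in row) for row in w))
```

```text
top expected [473.1105 258.7689]
461 249
159 165 164 165 165 163 164 162 162 163 163 163 161 159 163 161 163 159 163 161 164 163 160 156 143
161 163 163 160 165 164 164 161 161 163 161 164 162 163 161 159 163 163 162 162 164 163 158 153 138
160 163 161 164 161 164 162 161 158 161 160 161 159 162 159 162 165 165 163 165 163 161 156 148 135
162 163 164 161 162 163 162 160 163 163 164 165 165 160 163 163 160 160 160 164 165 162 152 139 130
162 164 164 165 162 165 160 161 162 162 162 162 161 161 163 163 161 163 162 161 162 158 150 135 125
163 164 163 162 164 162 160 162 160 162 158 157 151 152 160 165 164 163 161 161 158 154 145 131 126
163 162 166 164 162 163 160 162 159 160 151 135 122 127 144 158 160 161 161 163 160 146 136 129 125
161 165 164 162 161 161 164 161 164 154 133  96  70  82 121 153 162 163 163 159 156 142 131 126 126
167 163 163 167 165 163 161 164 157 141 103  54  29  49 100 143 155 161 161 159 150 139 129 125 125
162 165 162 161 163 164 162 161 153 129  71  25  16  30  71 109 134 148 162 152 143 130 123 122 123
164 161 164 167 163 161 162 165 148 106  46  16  13  20  37
[... 2082 characters left out ...]

163 161 163 161 161 162 160 165 160 140  55   7  50 121 153 148 153 152 146 138 140 138 142 141 147
164 161 160 161 163 165 161 158 102 160 146 125 148 163 164 166 168 160 155 154 152 142 141 140 141
159 162 160 162 157 160 156 161 143 163 164 160 158 161 158 155 156 157 158 161 161 159 160 155 147
162 162 162 160 160 163 158 164 160 168 161 156 162 157 159 155 158 156 158 160 160 157 158 169 153
159 167 163 163 159 160 159 165 166 161 163 161 157 158 158 157 157 160 158 158 155 161 160 161 166
161 158 162 166 162 163 162 161 159 162 169 162 159 165 160 156 157 158 158 154 155 158 160 162 169
161 164 160 160 159 167 164 163 156 163 162 164 158 160 156 155 158 156 156 155 158 157 163 159 159
```

Run:
```python
from h import *
np.set_printoptions(precision=4,suppress=True)
T=cam('top');S=cam('side')
def tri(a,b):
    o1,d1=ray(T,a);o2,d2=ray(S,b);d1/=np.linalg.norm(d1);d2/=np.linalg.norm(d2)
    k=np.linalg.lstsq(np.c_[d1,-d2],o2-o1,rcond=None)[0]; p,q=o1+k[0]*d1,o2+k[1]*d2; return (p+q)/2,np.linalg.norm(p-q)
print('head',tri((472.3,258.7),(381.3,129.2)))
print('top at .214 head',onz(T,(472.3,258.7),.214),'junction',onz(T,(480,262.3),.214))
o,d=ray(S,(381.3,129.2)); print('side head on z=.214',o+d*(.214-o[2])/d[2])
# batten: top edges in top image: light-wood band; sat<140 & left boundary
im=cv2.GaussianBlur(cv2.imread('pics/top0.png'),(3,3),0); s=cv2.cvtColor(im,cv2.COLOR_BGR2HSV)[...,1].astype(float)
L=[];Rr=[]
for v in range(222,300,3):
    if 252<v<268: continue
    u0=480-(v-262)*.5; r=s[v]; a=np.arange(int(u0)-9,int(u0)+16); g=np.gradient(r)[a]
    L.append((a[np.argmin(g)],v)); Rr.append((a[np.argmax(g)],v))
for n,e in(('L',L),('R',Rr)):
    l=cv2.fitLine(np.array([onz(T,p,.227)[:2] for p in e],np.float32),cv2.DIST_HUBER,0,1e-4,1e-4).ravel(); print(n,l,np.degrees(np.arctan2(l[1],l[0])), e[::4])
```

```text
head (array([ 0.4243, -0.3185,  0.2128]), np.float64(0.00225872779024103))
top at .214 head [ 0.4232 -0.3182  0.214 ] junction [ 0.4148 -0.3353  0.214 ]
side head on z=.214 [ 0.4255 -0.316   0.214 ]
L [ 0.8856 -0.4645  0.4538 -0.349 ] -27.674877 [(np.int64(497), 222), (np.int64(493), 234), (np.int64(487), 246), (np.int64(474), 273), (np.int64(468), 285), (np.int64(462), 297)]
R [ 0.8832 -0.469   0.422  -0.3609] -27.9717 [(np.int64(511), 222), (np.int64(505), 234), (np.int64(499), 246), (np.int64(486), 273), (np.int64(480), 285), (np.int64(475), 297)]
```

Triangulated screw head at (0.424,-0.318,0.213), with the rail normal at about 63°. Standoff TCP is (0.443,-0.284,0.273) and the final insertion is (0.420,-0.329).

send_rows(
  commands=[
    {"delta_pos": [-1.2, -0.3, 0], "yaw": -0.01},
    {"delta_pos": [-2.2, -0.6, -1], "yaw": -0.01},
    {"delta_pos": [-2.5, -0.6, -1.3], "yaw": 0},
    {"delta_pos": [-2.5, -0.6, -1.3], "yaw": 0},
    {"delta_pos": [-2.2, -0.6, -1.3], "yaw": 0},
    {"delta_pos": [-1.4, -0.4, -1.3], "yaw": 0},
    {"delta_pos": [-0.5, -0.1, -1], "yaw": 0},
    {"delta_pos": [0, 0, -0.5], "yaw": 0},
    {"delta_pos": [0, 0, 0], "yaw": 0},
    {"delta_pos": [0, 0, 0], "yaw": 0},
  ],
)

```text
t: 31.5
tcp_pos: [0.4429, -0.2836, 0.2811]
tool_rot: [0.853, 0.522, -0.0, -0.006]
force: [-0.0, -0.4, -1.4]
finger_gap: 0.271
```

```bash
cat >> st.py <<'E'
t=s['tcp_pos']; print('s,p',t[0]*.893-t[1]*.451,t[0]*.451+t[1]*.893,'yaw_y',np.degrees(2*np.arctan2(s['tool_rot'][1],s['tool_rot'][0]))-90)
E
python3 st.py
python3 - <<'E'
from h import *
C,im=snap('side','s2'); C2,im2=snap('wrist','w12')
cv2.imwrite('pics/s2c.png',np.hstack([cv2.resize(im[70:190,310:450],None,fx=4,fy=4,interpolation=cv2.INTER_CUBIC)]))
E
```

```text
31.5 [ 0.4429 -0.2836  0.2811] [ 0.8526  0.5225 -0.0005 -0.0062] [-0.7834  0.3395  1.6102  0.0021  1.2041 -0.3129] toolz [-0.0073  0.01   -0.9999]
s,p 0.5233761338070713 -0.05352206666829115 yaw_y -27.00027720797572
```

send_rows(
  commands=[
    {"delta_pos": [0, 0, -0.7], "yaw": 0},
    {"delta_pos": [-0.45, -0.9, 0], "yaw": 0},
    {"delta_pos": [-0.45, -0.9, 0], "yaw": 0},
    {"delta_pos": [-0.3, -0.6, 0], "yaw": 0},
    {"delta_pos": [0, 0, 0], "yaw": 0},
  ],
)

```text
t: 32.22
tcp_pos: [0.4304, -0.3099, 0.2738]
tool_rot: [0.853, 0.523, -0.001, -0.006]
force: [-0.4, -0.3, -1.4]
finger_gap: 0.269
```

```bash
python3 st.py
cat > scr.py <<'E'
from h import *
import sys
im=manip.snapshot('side'); cv2.imwrite(f'pics/{sys.argv[1]}.png',im)
w=cv2.cvtColor(im,cv2.COLOR_BGR2HSV)[115:146,366:400]
print('\n'.join(' '.join('%3d'%v for v in r) for r in w[...,1]))
E
python3 scr.py s3
```

```text
32.225 [ 0.4304 -0.3099  0.2738] [ 0.8525  0.5226 -0.0006 -0.0055] [-0.8353  0.3536  1.6098  0.001   1.1893 -0.3648] toolz [-0.0068  0.0088 -0.9999]
s,p 0.5241377736141102 -0.08258514981225082 yaw_y -26.9808156519577
160 167 162 159 159 158 160 154 141 140 143 137 144 139 139 143 141 139 134  81  13  19  17  83 156 161 163 162 161 158 163 160 160 161
149 153 161 161 159 157 162 148 141 138 139 143 142 142 146 145 140 139 143 135 114 111  93 111 160 159 158 163 161 161 159 161 156 159
141 137 143 143 152 159 157 150 141 136 138 139 144 140 134 142 140 151 139 136 134 133 139 145 161 160 160 161 158 159 160 160 160 161
137 138 142 136 137 146 150 144 137 138 138 140 139 136 141 140 147 140 142 141 141 137 143 153 162 161 161 163 161 161 165 158 163 161
139 139 138 134 136 139 138 140 139 137 139 142 137 138 141 139 144 137 138 138 138 141 137 158 159 162 162 161 156 159 161 160 159 158
138 141 140 138 141 140 146 145 138 140 138 142 138 143 144 142 139 139 138 137 135 138 139 158 159 161 162 158 162 167 165 163 164 163
135 136 138 141 137 138 145 142 135 142 136 139 139 142 147 140 139
[... 2632 characters left out ...]
 166 161 171 163 162
172 167 154 163 159 173 158 157 167 164 164 155 147 135 139 153 157 157 161 164 157 164 158 157 167 150 157 169 156 168 165 167 162 161
156 167 156 161 168 164 168 156 165 155 163 158 146 140 138 156 160 161 157 160 157 162 161 156 159 162 158 156 162 160 164 161 161 159
168 159 163 161 160 161 167 161 164 160 155 158 149 142 140 158 163 157 162 161 155 158 160 159 153 164 155 159 167 167 168 158 162 161
173 153 166 157 164 166 160 163 163 162 164 159 142 138 138 156 164 161 163 159 158 160 160 160 163 159 160 165 159 160 159 162 163 165
165 158 161 156 159 163 168 173 156 160 158 162 148 136 140 154 163 155 159 156 155 161 154 159 164 167 164 166 158 164 158 173 158 159
```

The head shows through the wide opening in the side view, around (381,129), with offsets that match the parallax. Inserting.

send_rows(
  commands=[
    {"delta_pos": [-0.3, -0.55, 0], "yaw": 0},
    {"delta_pos": [-0.3, -0.55, 0], "yaw": 0},
    {"delta_pos": [-0.3, -0.5, 0], "yaw": 0},
    {"delta_pos": [0, 0, 0], "yaw": 0},
  ],
)

```text
t: 32.78
tcp_pos: [0.4209, -0.3265, 0.274]
tool_rot: [0.852, 0.523, -0.001, -0.006]
force: [-0.5, -0.0, -1.6]
finger_gap: 0.269
```

```bash
python3 st.py; python3 scr.py s4 | sed -n 8,22p
```

```text
32.775 [ 0.4209 -0.3265  0.274 ] [ 0.8524  0.5229 -0.0005 -0.0055] [-0.8701  0.3569  1.6041  0.0007  1.1917 -0.4   ] toolz [-0.0067  0.0089 -0.9999]
s,p 0.5231341603389136 -0.10175970481593916 yaw_y -26.946981871596634
138 139 141 140 142 139 138 140 139 137 141 139 141 138 144 142 142 143 145 144 141 140 138 137 139 142 157 162 154 156 153 162 153 151
135 133 136 139 139 137 137 143 140 141 145 139 139 136 134 138 145 142 144 147 144 139 145 143 138 144 138 144 140 148 148 153 151 146
141 140 138 137 137 136 138 137 140 147 143 137 143 134 138 141 141 141 142 137 140 140 142 140 141 142 139 138 138 138 138 141 142 147
138 137 142 137 139 139 137 141 136 140 145 141 136 138 141 147 141 139 142 139 140 135 141 137 141 141 141 133 136 135 145 133 141 139
157 155 144 149 136 141 140 139 138 141 138 141 138 140 144 138 142 115  76 137 143 127 135 143 143 147 138 135 139 137 138 136 140 138
169 153 165 154 153 159 142 142 143 143 141 140 137 138  57  28  45  10   2 108 144 136 135 138 143 143 138 144 141 144 139 138 143 137
173 166 167 162 167 163 160 162 148 150 135 136 137  49   4   7  
[... 458 characters left out ...]
 140 140 137 142 143
165 162 166 166 163 170 167 170 163 157 140 140 139 146 114  82 123 139 142 141 148 138 138 141 141 146 137 138 145 135 139 142 146 139
168 152 166 166 164 163 168 159 161 154 146 143 142 140 148 143 144 134 143 143 144 137 142 137 141 160 153 149 148 146 141 139 139 139
167 166 158 158 160 165 156 153 162 157 160 150 152 149 153 144 136 138 139 136 136 143 138 138 139 169 165 154 165 156 152 152 140 145
163 167 163 168 154 168 162 170 168 164 156 159 168 153 161 149 139 137 146 151 143 139 138 135 144 159 166 165 169 170 158 162 157 153
151 165 160 166 164 157 167 161 162 168 158 164 162 149 156 151 138 138 145 160 154 158 151 148 160 166 171 164 160 162 168 160 163 163
```

The whole head and part of the shank now show in front of the paddle, so it is through. Lowering gently.

send_rows(
  commands=[
    {"delta_pos": [-0.1, -0.1, -0.7], "yaw": 0},
    {"delta_pos": [0, 0, -0.7], "yaw": 0},
    {"delta_pos": [0, 0, -0.5], "yaw": 0},
    {"delta_pos": [0, 0, 0], "yaw": 0},
  ],
)

```text
t: 33.33
tcp_pos: [0.4199, -0.3267, 0.2531]
tool_rot: [0.852, 0.523, -0.0, -0.006]
force: [0.9, 1.3, -0.9]
finger_gap: 0.266
```

send_rows(
  commands=[
    {"delta_pos": [0, 0, -0.4], "yaw": 0},
    {"delta_pos": [0, 0, -0.3], "yaw": 0},
    {"delta_pos": [0, 0, 0], "yaw": 0},
  ],
)

```text
t: 33.7
tcp_pos: [0.42, -0.3266, 0.2457]
tool_rot: [0.852, 0.523, -0.0, -0.006]
force: [0.5, 0.3, -0.8]
finger_gap: 0.267
```

send_rows(
  commands=[
    {"delta_pos": [0, 0, -0.25], "yaw": 0},
    {"delta_pos": [0, 0, 0], "yaw": 0},
  ],
)

```text
t: 33.95
tcp_pos: [0.4201, -0.3267, 0.2432]
tool_rot: [0.852, 0.523, -0.0, -0.006]
force: [0.2, -0.0, -1.7]
finger_gap: 0.271
```

send_rows(
  commands=[
    {"delta_pos": [0, 0, -0.2], "yaw": 0},
    {"delta_pos": [0, 0, 0], "yaw": 0},
  ],
)

```text
t: 34.2
tcp_pos: [0.4204, -0.3271, 0.2428]
tool_rot: [0.852, 0.523, -0.0, -0.005]
force: [-0.3, -0.1, -1.9]
finger_gap: 0.273
```

send_rows(
  commands=[
    {"delta_pos": [0, 0, -0.2], "yaw": 0},
    {"delta_pos": [0, 0, 0], "yaw": 0},
  ],
)

```text
t: 34.45
tcp_pos: [0.4206, -0.3273, 0.2427]
tool_rot: [0.852, 0.523, -0.0, -0.004]
force: [-0.2, -0.2, -1.0]
finger_gap: 0.269
```

It rests on the screw at TCP z 0.243, as predicted. Release and lift.

send_rows(
  commands=[
    {"delta_pos": [0, 0, 0], "yaw": 0},
    {"delta_pos": [0, 0, 0], "yaw": 0},
    {"delta_pos": [0, 0, 0], "yaw": 0},
    {"delta_pos": [0, 0, 0], "yaw": 0},
    {"delta_pos": [0, 0, 0], "yaw": 0},
  ],
  grip=-1,
)

```text
t: 35.08
tcp_pos: [0.4209, -0.3277, 0.242]
tool_rot: [0.852, 0.523, -0.0, -0.004]
force: [1.1, 0.3, -0.6]
finger_gap: 0.998
```

send_rows(
  commands=[
    {"delta_pos": [0, 0, 1], "yaw": 0},
    {"delta_pos": [0, 0, 1.5], "yaw": 0},
    {"delta_pos": [0, 0, 2], "yaw": 0},
    {"delta_pos": [0, 0, 2], "yaw": 0},
    {"delta_pos": [0, 0, 2], "yaw": 0},
    {"delta_pos": [0, 0, 2], "yaw": 0},
    {"delta_pos": [0.5, 3, 0], "yaw": 0},
    {"delta_pos": [0.5, 3, 0], "yaw": 0},
    {"delta_pos": [0.5, 2, 0], "yaw": 0},
    {"delta_pos": [0, 0, 0], "yaw": 0},
  ],
)

```text
t: 36.33
tcp_pos: [0.4367, -0.2468, 0.3576]
tool_rot: [0.852, 0.523, 0.001, 0.0]
force: [0.0, 0.1, 0.2]
finger_gap: 0.999
```

```bash
python3 st.py
python3 - <<'E'
from h import *
np.set_printoptions(precision=4,suppress=True)
C,im=snap('side','s5'); C2,w=snap('wrist','w13')
A=dict(short=((.501,.113),.06),mid=((.64,.002),.076),tall=((.478,-.116),.092))
Ct,t=snap('top','t6')
for k,v in pots(t,Ct,A).items(): print(k,v)
g=cv2.cvtColor(im,cv2.COLOR_BGR2HSV)
cv2.imwrite('pics/s5c.png',np.hstack([cv2.resize(im[80:220,310:450],(420,420),interpolation=cv2.INTER_CUBIC),cv2.resize(w[130:310,235:395],(373,420))]))
E
```

```text
36.325 [ 0.4367 -0.2468  0.3576] [0.8524 0.5229 0.0008 0.0004] [-0.7383  0.222   1.5593  0.0013  1.359  -0.2683] toolz [ 0.0018  0.0001 -1.    ]
s,p 0.5012613237640835 -0.02344407815520791 yaw_y -26.94560829164694
short ((np.float64(290.8333339691162), np.float64(229.8333339691162)), 12.167908668518066, np.int32(443), array([0.5016, 0.1148]))
mid ((np.float64(331.2731628417969), np.float64(177.2699680328369)), 12.424975395202637, np.int32(450), array([0.6412, 0.0038]))
tall ((np.float64(377.34347915649414), np.float64(237.34782600402832)), 12.872546195983887, np.int32(484), array([ 0.4779, -0.1157]))
```

View pics/s5c.png

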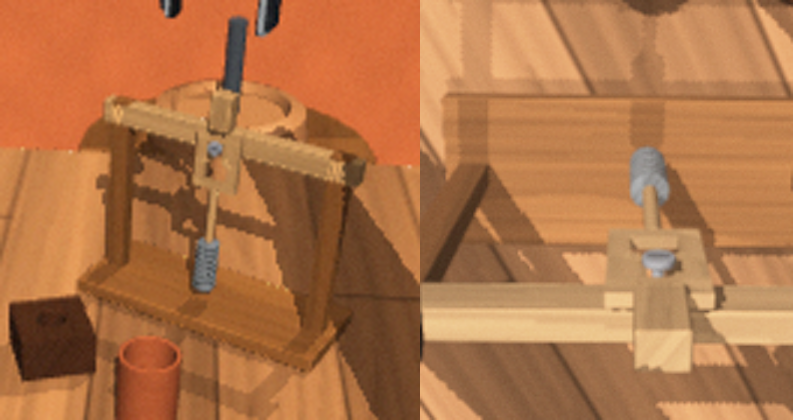

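The brush hangs on the screw, with the head in front of the slot in both views, and the pots have not moved. Now carry the pots to the shelf (centre about (0.464,0.3585), long axis 39°), short pot first.

send_rows(
  commands=[
    {"delta_pos": [0.3, 2, 0], "yaw": 0},
    {"delta_pos": [0.7, 3.8, 0], "yaw": 0},
    {"delta_pos": [0.8, 4.3, 0], "yaw": 0},
    {"delta_pos": [0.8, 4.3, 0], "yaw": 0},
    {"delta_pos": [0.8, 4.3, -1], "yaw": 0},
    {"delta_pos": [0.8, 4.3, -1.5], "yaw": 0},
    {"delta_pos": [0.8, 4.3, -1.5], "yaw": 0},
    {"delta_pos": [0.8, 3.8, -1.5], "yaw": 0},
    {"delta_pos": [0.4, 2, -1.5], "yaw": 0},
    {"delta_pos": [0, 0, 0], "yaw": 0},
  ],
)

```text
t: 37.72
tcp_pos: [0.4976, 0.0956, 0.2848]
tool_rot: [0.855, 0.519, 0.001, -0.001]
force: [0.8, 0.1, 0.1]
finger_gap: 0.999
```

```bash
python3 st.py
cat > rim.py <<'E'
from h import *
import sys
np.set_printoptions(precision=4,suppress=True)
# rim from the wrist: far outer + near edges, blob bbox: near (bottom) edge and widest columns belong to the rim
H=float(sys.argv[1]); ap=[float(sys.argv[2]),float(sys.argv[3]),H]
C,w=snap('wrist',sys.argv[4]); h=cv2.cvtColor(w,cv2.COLOR_BGR2HSV); m=((h[...,0]<=10)&(h[...,1]>150)&(h[...,2]>60)).astype(np.uint8)
n,l,st,c=cv2.connectedComponentsWithStats(m); u=proj(C,ap); i=min([i for i in range(1,n) if st[i][4]>300],key=lambda i:np.linalg.norm(c[i]-u))
cs=max(cv2.findContours((l==i).astype(np.uint8),0,2)[0],key=cv2.contourArea)[:,0]
p=np.array([onz(C,x,H)[:2] for x in cs]); print(u,st[i],c[i])
# circle fit radius .031 to near-side contour points (image-lower half)
q=p[cs[:,1]>st[i][1]+.6*st[i][3]] if 1 else p
from scipy.optimize import least_squares
r=least_squares(lambda k:np.hypot(*(q-k).T)-.031,p.mean(0),loss='soft_l1',f_scale=.001); print('rim',r.x,np.abs(r.fun).mean(),len(q))
E
python3 rim.py .06 .504 .1155 w14
```

```text
37.725 [0.4976 0.0956 0.2848] [ 0.855   0.5186  0.0011 -0.0007] [-0.0326  0.3017  1.6581  0.0027  1.1806  0.4468] toolz [ 0.0012  0.0024 -1.    ]
s,p 0.4012348032567747 0.3097764829969989 yaw_y -27.524111957407115
[314.5746 150.2281] [ 291  125   48   51 1750] [314.8989 149.9291]
rim [0.5037 0.1148] 0.0004824795151351119 30
```

send_rows(
  commands=[
    {"delta_pos": [0.3, 0.9, 0], "yaw": 0},
    {"delta_pos": [0.2, 0.8, -1], "yaw": 0},
    {"delta_pos": [0, 0, -2], "yaw": 0},
    {"delta_pos": [0, 0, -2.2], "yaw": 0},
    {"delta_pos": [0, 0, -2.2], "yaw": 0},
    {"delta_pos": [0, 0, -2.2], "yaw": 0},
    {"delta_pos": [0, 0, -2.2], "yaw": 0},
    {"delta_pos": [0, 0, -2], "yaw": 0},
    {"delta_pos": [0, 0, -1.2], "yaw": 0},
    {"delta_pos": [0, 0, 0], "yaw": 0},
  ],
)

```text
t: 39.02
tcp_pos: [0.5066, 0.1098, 0.1322]
tool_rot: [0.858, 0.514, 0.005, 0.002]
force: [0.1, 0.1, -0.0]
finger_gap: 0.999
```

```bash
python3 st.py
```

```text
39.025 [0.5066 0.1098 0.1322] [0.8578 0.514  0.0053 0.002 ] [-0.0036  0.5305  1.8002  0.0028  0.7997  0.4856] toolz [ 0.0113  0.002  -0.9999]
s,p 0.40285422246886804 0.3265135142490263 yaw_y -28.140448973672463
```

send_rows(
  commands=[
    {"delta_pos": [-0.25, 0.4, 0], "yaw": 0},
    {"delta_pos": [0, 0, -1], "yaw": 0},
    {"delta_pos": [0, 0, -1.6], "yaw": 0},
    {"delta_pos": [0, 0, -1.6], "yaw": 0},
    {"delta_pos": [0, 0, 0], "yaw": 0},
  ],
)

```text
t: 39.65
tcp_pos: [0.5061, 0.1144, 0.0909]
tool_rot: [0.858, 0.514, 0.008, 0.004]
force: [-0.2, -0.3, -0.5]
finger_gap: 1.002
```

send_rows(
  commands=[
    {"delta_pos": [-0.2, 0, 0], "yaw": 0},
    {"delta_pos": [0, 0, -1], "yaw": 0},
    {"delta_pos": [0, 0, -1.3], "yaw": 0},
    {"delta_pos": [-0.1, 0, -1.3], "yaw": 0},
    {"delta_pos": [0, 0, -1.3], "yaw": 0},
    {"delta_pos": [0, 0, -1], "yaw": 0},
    {"delta_pos": [0, 0, -0.5], "yaw": 0},
    {"delta_pos": [0, 0, 0], "yaw": 0},
  ],
)

```text
t: 40.65
tcp_pos: [0.5036, 0.1145, 0.023]
tool_rot: [0.858, 0.514, 0.009, 0.004]
force: [0.0, -0.0, 0.0]
finger_gap: 0.998
```

send_rows(
  commands=[
    {"delta_pos": [0, 0, 0], "yaw": 0},
    {"delta_pos": [0, 0, 0], "yaw": 0},
    {"delta_pos": [0, 0, 0], "yaw": 0},
    {"delta_pos": [0, 0, 0], "yaw": 0},
  ],
  grip=1,
  force=25,
)

```text
t: 41.15
tcp_pos: [0.5038, 0.1146, 0.0239]
tool_rot: [0.858, 0.514, 0.01, 0.005]
force: [-0.7, 0.2, -3.0]
finger_gap: 0.731
```

send_rows(
  commands=[
    {"delta_pos": [0, 0, 0.6], "yaw": 0},
    {"delta_pos": [0, 0, 1.2], "yaw": 0},
    {"delta_pos": [0, 0, 1.6], "yaw": 0},
    {"delta_pos": [0, 0, 1.6], "yaw": 0},
    {"delta_pos": [0, 0, 1.6], "yaw": 0},
    {"delta_pos": [0, 0, 1.6], "yaw": 0},
    {"delta_pos": [0, 0, 1], "yaw": 0},
    {"delta_pos": [0, 0, 0], "yaw": 0},
  ],
)

```text
t: 42.15
tcp_pos: [0.5035, 0.1146, 0.1231]
tool_rot: [0.858, 0.514, 0.011, 0.005]
force: [0.3, 0.2, -3.1]
finger_gap: 0.733
```

```bash
python3 st.py
```

```text
42.15 [0.5035 0.1146 0.1231] [0.8576 0.5142 0.0108 0.0052] [0.006  0.5406 1.8207 0.0028 0.7565 0.4945] toolz [ 0.0239  0.0021 -0.9997]
s,p 0.3979465712531849 0.32939200056625817 yaw_y -28.108820582530868
```

send_rows(
  commands=[
    {"delta_pos": [0.2, 1.2, 0], "yaw": 0},
    {"delta_pos": [0.4, 2.5, 0], "yaw": 0},
    {"delta_pos": [0.5, 3.5, 0], "yaw": 0},
    {"delta_pos": [0.6, 4, 0], "yaw": 0},
    {"delta_pos": [0.6, 4, 0], "yaw": 0},
    {"delta_pos": [0.6, 4, 0], "yaw": 0},
    {"delta_pos": [0.6, 4, 0], "yaw": 0},
    {"delta_pos": [0.5, 3.2, 0], "yaw": 0},
    {"delta_pos": [0.3, 2, 0], "yaw": 0},
    {"delta_pos": [0.1, 1, 0], "yaw": 0},
  ],
)

```text
t: 43.4
tcp_pos: [0.5414, 0.4233, 0.1131]
tool_rot: [0.858, 0.514, 0.003, 0.003]
force: [-0.6, 0.3, -2.5]
finger_gap: 0.726
```

send_rows(
  commands=[
    {"delta_pos": [0, 0, 0], "yaw": 0},
    {"delta_pos": [0, 0, 0], "yaw": 0},
  ],
)

```text
t: 43.65
tcp_pos: [0.5399, 0.423, 0.1115]
tool_rot: [0.858, 0.514, 0.001, 0.003]
force: [-0.6, 0.3, -2.1]
finger_gap: 0.729
```

```bash
python3 st.py;  python3 - <<'E'
from h import *
np.set_printoptions(precision=4,suppress=True)
C,w=snap('top','t7'); g=cv2.cvtColor(cv2.imread('pics/t2.png'),cv2.COLOR_BGR2HSV); m=((g[...,1]<70)&(g[...,2]>120)).astype(np.uint8); m[:175]=0;m[320:]=0;m[:,:140]=0;m[:,275:]=0
cs=max(cv2.findContours(m,0,2)[0],key=cv2.contourArea); r=cv2.minAreaRect(cs); P=cv2.boxPoints(r); Q=[onz(C,p,.015)[:2] for p in P]; print(r,Q,onz(C,r[0],.015))
snap('wrist','w15')
E
```

```text
43.65 [0.5399 0.423  0.1115] [0.8575 0.5144 0.0015 0.0029] [ 0.5045  0.744   1.3645 -0.0066  1.0299  0.998 ] toolz [ 0.0055 -0.0034 -1.    ]
s,p 0.2913902747887341 0.6212527542614995 yaw_y -28.083274632402173
((202.781982421875, 245.83993530273438), (123.52933502197266, 56.21092224121094), 50.322750091552734) [array([0.5453, 0.5276]), array([0.6429, 0.4086]), array([0.38  , 0.1903]), array([0.2855, 0.3075])] [0.4619 0.3574 0.015 ]
```

send_rows(
  commands=[
    {"delta_pos": [0.2, 0.1, -0.8], "yaw": 0},
    {"delta_pos": [0.1, 0, -1.3], "yaw": 0},
    {"delta_pos": [0, 0, -1.3], "yaw": 0},
    {"delta_pos": [0, 0, -1.2], "yaw": 0},
    {"delta_pos": [0, 0, -0.8], "yaw": 0},
    {"delta_pos": [0, 0, -0.4], "yaw": 0},
    {"delta_pos": [0, 0, 0], "yaw": 0},
  ],
)

```text
t: 44.62
tcp_pos: [0.5433, 0.4217, 0.0487]
tool_rot: [0.858, 0.513, 0.0, 0.003]
force: [0.2, 0.2, -2.6]
finger_gap: 0.726
```

send_rows(
  commands=[
    {"delta_pos": [0, 0, -0.3], "yaw": 0},
    {"delta_pos": [0, 0, -0.3], "yaw": 0},
    {"delta_pos": [0, 0, -0.1], "yaw": 0},
  ],
)

```text
t: 45.0
tcp_pos: [0.544, 0.4223, 0.0425]
tool_rot: [0.858, 0.513, 0.002, 0.003]
force: [0.1, -0.6, -2.5]
finger_gap: 0.729
```

send_rows(
  commands=[
    {"delta_pos": [0, 0, -0.1], "yaw": 0},
    {"delta_pos": [0, 0, -0.05], "yaw": 0},
  ],
)

```text
t: 45.25
tcp_pos: [0.5442, 0.4224, 0.0411]
tool_rot: [0.858, 0.513, 0.002, 0.003]
force: [-0.5, 0.2, -1.6]
finger_gap: 0.725
```

send_rows(
  commands=[
    {"delta_pos": [0, 0, -0.1], "yaw": 0},
    {"delta_pos": [0, 0, 0], "yaw": 0},
  ],
)

```text
t: 45.5
tcp_pos: [0.5442, 0.4224, 0.0401]
tool_rot: [0.858, 0.513, 0.002, 0.003]
force: [-0.9, -0.3, -2.9]
finger_gap: 0.728
```

send_rows(
  commands=[
    {"delta_pos": [0, 0, -0.1], "yaw": 0},
    {"delta_pos": [0, 0, 0], "yaw": 0},
  ],
)

```text
t: 45.75
tcp_pos: [0.5443, 0.4225, 0.0392]
tool_rot: [0.858, 0.513, 0.002, 0.003]
force: [0.5, -0.5, -2.8]
finger_gap: 0.727
```

send_rows(
  commands=[
    {"delta_pos": [0, 0, -0.12], "yaw": 0},
    {"delta_pos": [0, 0, 0], "yaw": 0},
  ],
)

```text
t: 46.0
tcp_pos: [0.5445, 0.4225, 0.0392]
tool_rot: [0.858, 0.513, 0.002, 0.003]
force: [-0.2, -0.6, -2.2]
finger_gap: 0.73
```

send_rows(
  commands=[
    {"delta_pos": [0, 0, -0.1], "yaw": 0},
    {"delta_pos": [0, 0, 0], "yaw": 0},
  ],
)

```text
t: 46.25
tcp_pos: [0.5445, 0.4225, 0.039]
tool_rot: [0.858, 0.513, 0.003, 0.003]
force: [-0.4, 0.6, -1.5]
finger_gap: 0.726
```

It is seated on the shelf. Release and lift straight up.

send_rows(
  commands=[
    {"delta_pos": [0, 0, 0], "yaw": 0},
    {"delta_pos": [0, 0, 0], "yaw": 0},
    {"delta_pos": [0, 0, 0], "yaw": 0},
    {"delta_pos": [0, 0, 0], "yaw": 0},
  ],
  grip=-1,
)

```text
t: 46.75
tcp_pos: [0.5454, 0.423, 0.0388]
tool_rot: [0.858, 0.513, 0.004, 0.003]
force: [-0.6, -0.3, 0.4]
finger_gap: 0.998
```

send_rows(
  commands=[
    {"delta_pos": [0, 0, 1], "yaw": 0},
    {"delta_pos": [0, 0, 1.8], "yaw": 0},
    {"delta_pos": [0, 0, 1.8], "yaw": 0},
    {"delta_pos": [0, 0, 1.8], "yaw": 0},
    {"delta_pos": [0, 0, 1.8], "yaw": 0},
    {"delta_pos": [0, 0, 1.8], "yaw": 0},
    {"delta_pos": [0, 0, 1.8], "yaw": 0},
    {"delta_pos": [0, 0, 1.8], "yaw": 0},
    {"delta_pos": [0, 0, 1.8], "yaw": 0},
    {"delta_pos": [0, 0, 1], "yaw": 0},
  ],
)

```text
t: 48.0
tcp_pos: [0.5459, 0.4233, 0.2164]
tool_rot: [0.858, 0.513, 0.005, 0.003]
force: [-0.2, 0.5, -0.5]
finger_gap: 1.002
```

send_rows(
  commands=[
    {"delta_pos": [0.4, -2, 0], "yaw": 0},
    {"delta_pos": [0.9, -4, 0], "yaw": 0},
    {"delta_pos": [1.1, -4.7, 0], "yaw": 0},
    {"delta_pos": [1.1, -4.7, 0], "yaw": 0},
    {"delta_pos": [1.1, -4.7, 0], "yaw": 0},
    {"delta_pos": [1.1, -4.7, 0], "yaw": 0},
    {"delta_pos": [1.1, -4.7, 0], "yaw": 0},
    {"delta_pos": [1.1, -4.7, 0], "yaw": 0},
    {"delta_pos": [1, -4, 0], "yaw": 0},
    {"delta_pos": [0.4, -2, 0], "yaw": 0},
  ],
)

```text
t: 49.25
tcp_pos: [0.6333, -0.0023, 0.2091]
tool_rot: [0.859, 0.513, -0.003, 0.001]
force: [0.4, 0.5, -0.9]
finger_gap: 1.0
```

send_rows(
  commands=[
    {"delta_pos": [0, 0, 0], "yaw": 0},
    {"delta_pos": [0, 0, 0], "yaw": 0},
  ],
)

```text
t: 49.5
tcp_pos: [0.632, -0.0028, 0.208]
tool_rot: [0.859, 0.512, -0.003, -0.0]
force: [-0.4, 0.5, -0.0]
finger_gap: 1.001
```

```bash
python3 st.py;python3 rim.py .076 .6415 .003 w16
python3 - <<'E'
from h import *
np.set_printoptions(precision=4,suppress=True)
A=dict(short=((.544,.4225),.09),mid=((.64,.002),.076),tall=((.478,-.116),.092))
C,w=snap('top','t8')
for k,v in pots(w,C,A).items(): print(k,v)
E
```

```text
49.5 [ 0.632  -0.0028  0.208 ] [ 0.8592  0.5116 -0.0035 -0.0001] [-0.179   0.5648  1.4332 -0.0048  1.1489  0.3197] toolz [-0.006  -0.0034 -1.    ]
s,p 0.5656213599728346 0.2824772308969329 yaw_y -28.457770226416258
[323.324  174.8931] [ 293  136   62   68 2973] [323.2795 170.3155]
rim [0.642  0.0045] 0.0004620795174585407 45
short ((np.float64(176.0), np.float64(216.5)), 12.816105842590332, np.int32(406), array([0.5412, 0.4224]))
mid ((np.float64(336.0), np.float64(182.5)), 8.90234661102295, np.int32(106), array([ 0.6268, -0.0087]))
tall ((np.float64(365.5), np.float64(246.5)), 9.924817085266113, np.int32(205), array([ 0.4543, -0.084 ]))
```

send_rows(
  commands=[
    {"delta_pos": [0.5, 0.4, 0], "yaw": 0},
    {"delta_pos": [0.4, 0.3, 0], "yaw": 0},
    {"delta_pos": [0, 0, -1], "yaw": 0},
    {"delta_pos": [0, 0, -1.6], "yaw": 0},
    {"delta_pos": [0, 0, -1.8], "yaw": 0},
    {"delta_pos": [0, 0, -1.8], "yaw": 0},
    {"delta_pos": [0, 0, -1.2], "yaw": 0},
    {"delta_pos": [0, 0, 0], "yaw": 0},
  ],
)

```text
t: 50.6
tcp_pos: [0.6393, 0.009, 0.1272]
tool_rot: [0.858, 0.514, -0.005, -0.002]
force: [-0.7, 0.1, 0.2]
finger_gap: 1.002
```

send_rows(
  commands=[
    {"delta_pos": [0.2, -0.5, 0], "yaw": 0},
    {"delta_pos": [0, 0, 0], "yaw": 0},
    {"delta_pos": [0, 0, -0.8], "yaw": 0},
    {"delta_pos": [0, 0, -1.2], "yaw": 0},
    {"delta_pos": [0, 0, 0], "yaw": 0},
  ],
)

```text
t: 51.22
tcp_pos: [0.6427, 0.0033, 0.1076]
tool_rot: [0.858, 0.514, -0.004, -0.0]
force: [-0.8, -0.1, 0.3]
finger_gap: 0.997
```

send_rows(
  commands=[
    {"delta_pos": [0, 0.1, -0.8], "yaw": 0},
    {"delta_pos": [0, 0, -1.3], "yaw": 0},
    {"delta_pos": [0, 0, -1.3], "yaw": 0},
    {"delta_pos": [0, 0, -1.3], "yaw": 0},
    {"delta_pos": [0, 0, -1.2], "yaw": 0},
    {"delta_pos": [0, 0, -0.8], "yaw": 0},
    {"delta_pos": [0, 0, -0.4], "yaw": 0},
    {"delta_pos": [0, 0, 0], "yaw": 0},
  ],
)

```text
t: 52.22
tcp_pos: [0.6422, 0.0046, 0.0304]
tool_rot: [0.858, 0.514, -0.004, -0.001]
force: [0.2, -0.1, 0.1]
finger_gap: 0.999
```

send_rows(
  commands=[
    {"delta_pos": [0, 0, 0], "yaw": 0},
    {"delta_pos": [0, 0, 0], "yaw": 0},
    {"delta_pos": [0, 0, 0], "yaw": 0},
    {"delta_pos": [0, 0, 0], "yaw": 0},
  ],
  grip=1,
  force=25,
)

```text
t: 52.72
tcp_pos: [0.6425, 0.0045, 0.0313]
tool_rot: [0.858, 0.514, -0.004, -0.0]
force: [-0.6, -0.9, -2.1]
finger_gap: 0.715
```

send_rows(
  commands=[
    {"delta_pos": [0, 0, 0.6], "yaw": 0},
    {"delta_pos": [0, 0, 1.2], "yaw": 0},
    {"delta_pos": [0, 0, 1.6], "yaw": 0},
    {"delta_pos": [0, 0, 1.6], "yaw": 0},
    {"delta_pos": [0, 0, 1.6], "yaw": 0},
    {"delta_pos": [0, 0, 1.6], "yaw": 0},
    {"delta_pos": [0, 0, 1.6], "yaw": 0},
    {"delta_pos": [0, 0, 1.2], "yaw": 0},
    {"delta_pos": [0, 0, 0.6], "yaw": 0},
  ],
)

```text
t: 53.85
tcp_pos: [0.6426, 0.0046, 0.1569]
tool_rot: [0.858, 0.514, -0.003, 0.0]
force: [-0.1, -0.1, -2.4]
finger_gap: 0.715
```

send_rows(
  commands=[
    {"delta_pos": [-0.6, 1.2, 0], "yaw": 0},
    {"delta_pos": [-1.2, 2.4, 0], "yaw": 0},
    {"delta_pos": [-1.8, 3.6, 0], "yaw": 0},
    {"delta_pos": [-2.2, 4.4, 0], "yaw": 0},
    {"delta_pos": [-2.4, 4.6, 0], "yaw": 0},
    {"delta_pos": [-2.4, 4.6, 0], "yaw": 0},
    {"delta_pos": [-2.2, 4.4, 0], "yaw": 0},
    {"delta_pos": [-1.8, 3.4, 0], "yaw": 0},
    {"delta_pos": [-1, 2, 0], "yaw": 0},
    {"delta_pos": [-0.5, 1, 0], "yaw": 0},
  ],
)

```text
t: 55.1
tcp_pos: [0.4581, 0.3393, 0.151]
tool_rot: [0.856, 0.516, -0.011, -0.004]
force: [0.4, 0.3, -2.0]
finger_gap: 0.711
```

send_rows(
  commands=[
    {"delta_pos": [0, 0, 0], "yaw": 0},
    {"delta_pos": [0, 0, 0], "yaw": 0},
  ],
)

```text
t: 55.35
tcp_pos: [0.4565, 0.3396, 0.1504]
tool_rot: [0.856, 0.517, -0.012, -0.004]
force: [1.0, 0.3, -2.9]
finger_gap: 0.711
```

```bash
python3 st.py
python3 - <<'E'
from h import *
np.set_printoptions(precision=4,suppress=True)
A=dict(short=((.544,.4225),.09),tall=((.478,-.116),.092))
C,w=snap('top','t9')
for k,v in pots(w,C,A).items(): print(k,v)
E
```

```text
55.35 [0.4565 0.3396 0.1504] [ 0.8557  0.5174 -0.0117 -0.0042] [0.44   0.567  1.6345 0.0073 0.9643 0.9189] toolz [-0.0245 -0.0049 -0.9997]
s,p 0.25451518931178363 0.5091339824328401 yaw_y -27.680943229819206
short ((np.float64(176.5), np.float64(214.5)), 12.349188804626465, np.int32(269), array([0.5465, 0.4211]))
tall ((np.float64(365.5), np.float64(246.5)), 9.924817085266113, np.int32(194), array([ 0.4543, -0.084 ]))
```

send_rows(
  commands=[
    {"delta_pos": [0.2, 0.8, 0], "yaw": 0},
    {"delta_pos": [0.2, 0.8, -0.8], "yaw": 0},
    {"delta_pos": [0, 0, -1.4], "yaw": 0},
    {"delta_pos": [0, 0, -1.6], "yaw": 0},
    {"delta_pos": [0, 0, -1.6], "yaw": 0},
    {"delta_pos": [0, 0, -1.4], "yaw": 0},
    {"delta_pos": [0, 0, -1], "yaw": 0},
    {"delta_pos": [0, 0, -0.4], "yaw": 0},
    {"delta_pos": [0, 0, 0], "yaw": 0},
  ],
)

```text
t: 56.52
tcp_pos: [0.4618, 0.3541, 0.0609]
tool_rot: [0.857, 0.515, -0.013, -0.004]
force: [0.6, 0.0, -2.8]
finger_gap: 0.712
```

```bash
python3 st.py
```

```text
56.525 [0.4618 0.3541 0.0609] [ 0.8568  0.5154 -0.0131 -0.0043] [0.4589 0.7173 1.65   0.0089 0.8012 0.9404] toolz [-0.0269 -0.0062 -0.9996]
s,p 0.25268351762966484 0.5244514387840729 yaw_y -27.947086667279017
```

Position is good. Lowering to contact, expected at TCP 0.046–0.047.

send_rows(
  commands=[
    {"delta_pos": [0, 0, -0.5], "yaw": 0},
    {"delta_pos": [0, 0, -0.4], "yaw": 0},
    {"delta_pos": [0, 0, -0.1], "yaw": 0},
    {"delta_pos": [0, 0, 0], "yaw": 0},
  ],
)

```text
t: 57.02
tcp_pos: [0.4628, 0.3546, 0.0517]
tool_rot: [0.857, 0.515, -0.012, -0.004]
force: [0.2, 0.1, -2.2]
finger_gap: 0.713
```

send_rows(
  commands=[
    {"delta_pos": [0, 0, -0.15], "yaw": 0},
    {"delta_pos": [0, 0, -0.05], "yaw": 0},
  ],
)

```text
t: 57.28
tcp_pos: [0.463, 0.3547, 0.0498]
tool_rot: [0.857, 0.515, -0.011, -0.004]
force: [-0.6, -0.2, -1.6]
finger_gap: 0.714
```

send_rows(
  commands=[
    {"delta_pos": [0, 0, -0.1], "yaw": 0},
    {"delta_pos": [0, 0, 0], "yaw": 0},
  ],
)

```text
t: 57.52
tcp_pos: [0.463, 0.3547, 0.0488]
tool_rot: [0.857, 0.515, -0.011, -0.004]
force: [-0.3, -0.9, -2.6]
finger_gap: 0.712
```

send_rows(
  commands=[
    {"delta_pos": [0, 0, -0.1], "yaw": 0},
    {"delta_pos": [0, 0, 0], "yaw": 0},
  ],
)

```text
t: 57.78
tcp_pos: [0.463, 0.3548, 0.0477]
tool_rot: [0.857, 0.515, -0.011, -0.004]
force: [-0.6, 0.6, -3.3]
finger_gap: 0.715
```

send_rows(
  commands=[
    {"delta_pos": [0, 0, -0.1], "yaw": 0},
    {"delta_pos": [0, 0, 0], "yaw": 0},
  ],
)

```text
t: 58.02
tcp_pos: [0.4631, 0.3548, 0.0467]
tool_rot: [0.857, 0.515, -0.011, -0.004]
force: [0.8, -0.3, -2.9]
finger_gap: 0.712
```

send_rows(
  commands=[
    {"delta_pos": [0, 0, -0.1], "yaw": 0},
    {"delta_pos": [0, 0, 0], "yaw": 0},
  ],
)

```text
t: 58.28
tcp_pos: [0.4632, 0.355, 0.0467]
tool_rot: [0.857, 0.515, -0.011, -0.004]
force: [-0.5, -0.9, -2.3]
finger_gap: 0.713
```

send_rows(
  commands=[
    {"delta_pos": [0, 0, -0.1], "yaw": 0},
    {"delta_pos": [0, 0, 0], "yaw": 0},
  ],
)

```text
t: 58.52
tcp_pos: [0.4633, 0.355, 0.0466]
tool_rot: [0.857, 0.516, -0.011, -0.004]
force: [0.2, 0.0, -2.2]
finger_gap: 0.714
```

send_rows(
  commands=[
    {"delta_pos": [0, 0, 0], "yaw": 0},
    {"delta_pos": [0, 0, 0], "yaw": 0},
    {"delta_pos": [0, 0, 0], "yaw": 0},
    {"delta_pos": [0, 0, 0], "yaw": 0},
  ],
  grip=-1,
)

```text
t: 59.02
tcp_pos: [0.4639, 0.3553, 0.0464]
tool_rot: [0.857, 0.515, -0.01, -0.004]
force: [-0.3, 0.5, -0.1]
finger_gap: 1.001
```

send_rows(
  commands=[
    {"delta_pos": [0, 0, 1], "yaw": 0},
    {"delta_pos": [0, 0, 1.8], "yaw": 0},
    {"delta_pos": [0, 0, 1.8], "yaw": 0},
    {"delta_pos": [0, 0, 1.8], "yaw": 0},
    {"delta_pos": [0, 0, 1.8], "yaw": 0},
    {"delta_pos": [0, 0, 1.8], "yaw": 0},
    {"delta_pos": [0, 0, 1.8], "yaw": 0},
    {"delta_pos": [0, 0, 1.8], "yaw": 0},
    {"delta_pos": [0, 0, 1.8], "yaw": 0},
    {"delta_pos": [0, 0, 1.8], "yaw": 0},
  ],
)

```text
t: 60.28
tcp_pos: [0.464, 0.3555, 0.2354]
tool_rot: [0.857, 0.516, -0.005, -0.004]
force: [-0.4, 0.9, 0.0]
finger_gap: 1.0
```

```bash
python3 st.py
python3 - <<'E'
from h import *
np.set_printoptions(precision=4,suppress=True)
C,w=snap('top','t10'); h=cv2.cvtColor(w,cv2.COLOR_BGR2HSV); m=((h[...,0]<=10)&(h[...,1]>150)&(h[...,2]>60)).astype(np.uint8)
n,l,s,c=cv2.connectedComponentsWithStats(cv2.morphologyEx(m,cv2.MORPH_CLOSE,np.ones((3,3))))
for i in range(1,n):
    if 100<s[i][4]<2000: print(s[i],c[i],onz(C,c[i],.045)[:2])
E
```

```text
60.275 [0.464  0.3555 0.2354] [ 0.8568  0.5156 -0.0052 -0.0036] [0.4594 0.472  1.525  0.007  1.1557 0.9439] toolz [-0.0127  0.0009 -0.9999]
s,p 0.25403057173740995 0.5267506240628086 yaw_y -27.9240783903481
[244 121  40  39 777] [263.3552 139.8893] [0.7456 0.1863]
[163 205  26  18 163] [173.6687 211.1104] [0.5558 0.4289]
[187 236  27  21 437] [199.6568 245.8398] [0.4618 0.3576]
[349 239  25  24 458] [360.6769 250.5066] [ 0.4439 -0.0711]
```

The tall pot has been knocked to about (0.444,-0.071), top view (361,250). Following it.

send_rows(
  commands=[
    {"delta_pos": [-0.1, -2, 0], "yaw": 0},
    {"delta_pos": [-0.2, -4, 0], "yaw": 0},
    {"delta_pos": [-0.2, -4.8, 0], "yaw": 0},
    {"delta_pos": [-0.2, -4.8, 0], "yaw": 0},
    {"delta_pos": [-0.2, -4.8, 0], "yaw": 0},
    {"delta_pos": [-0.2, -4.8, 0], "yaw": 0},
    {"delta_pos": [-0.2, -4.8, 0], "yaw": 0},
    {"delta_pos": [-0.2, -4.8, 0], "yaw": 0},
    {"delta_pos": [-0.2, -4, 0], "yaw": 0},
    {"delta_pos": [-0.2, -2, 0], "yaw": 0},
  ],
)

```text
t: 61.58
tcp_pos: [0.4343, -0.0708, 0.237]
tool_rot: [0.856, 0.516, -0.006, -0.004]
force: [-0.2, 0.9, -0.0]
finger_gap: 0.999
```

send_rows(
  commands=[
    {"delta_pos": [0, 0, 0], "yaw": 0},
    {"delta_pos": [0, 0, 0], "yaw": 0},
  ],
)

```text
t: 61.82
tcp_pos: [0.432, -0.0719, 0.2364]
tool_rot: [0.858, 0.514, -0.007, -0.005]
force: [0.3, -0.6, -0.4]
finger_gap: 1.003
```

```bash
python3 st.py;python3 rim.py .092 .444 -.071 w17
python3 - <<'E'
from h import *
np.set_printoptions(precision=4,suppress=True)
A=dict(short=((.544,.4225),.09),mid=((.463,.355),.1))
C,w=snap('top','t11')
for k,v in pots(w,C,A).items(): print(k,v)
print('grey,yellow',onz(C,(292,268),.04),onz(C,(325,282),.04))
E
```

```text
61.825 [ 0.432  -0.0719  0.2364] [ 0.8576  0.5142 -0.0067 -0.0051] [-0.4176  0.2755  1.8634 -0.006   1.0187  0.0762] toolz [-0.0167  0.0018 -0.9999]
s,p 0.4181513295090108 0.13064153603530065 yaw_y -28.10797081072041
[329.2489 174.9411] [ 301  134   60   67 2844] [330.3534 167.9817]
rim [ 0.4467 -0.0684] 0.0005048020333212112 46
short ((np.float64(175.73999977111816), np.float64(215.5)), 12.749908447265625, np.int32(409), array([0.5439, 0.4231]))
mid ((np.float64(199.5), np.float64(247.5)), 12.980854988098145, np.int32(345), array([0.4574, 0.3565]))
grey,yellow [0.4    0.1114 0.04  ] [0.3623 0.0243 0.04  ]
```

send_rows(
  commands=[
    {"delta_pos": [0.7, 0.15, 0], "yaw": 0},
    {"delta_pos": [0.6, 0.1, 0], "yaw": 0},
    {"delta_pos": [0, 0, -1], "yaw": 0},
    {"delta_pos": [0, 0, -1.8], "yaw": 0},
    {"delta_pos": [0, 0, -1.8], "yaw": 0},
    {"delta_pos": [0, 0, -1.8], "yaw": 0},
    {"delta_pos": [0, 0, -1.2], "yaw": 0},
    {"delta_pos": [0, 0, 0], "yaw": 0},
    {"delta_pos": [0, 0, 0], "yaw": 0},
  ],
)

```text
t: 63.05
tcp_pos: [0.4466, -0.0654, 0.156]
tool_rot: [0.856, 0.518, -0.007, -0.005]
force: [-0.4, -0.2, 0.4]
finger_gap: 1.004
```

```bash
python3 st.py;python3 rim.py .092 .446 -.069 w18
```

```text
63.05 [ 0.4466 -0.0654  0.156 ] [ 0.8555  0.5176 -0.0069 -0.0054] [-0.3908  0.4286  1.9213 -0.0065  0.8086  0.0963] toolz [-0.0174  0.0021 -0.9998]
s,p 0.4283682652096006 0.14299665677680268 yaw_y -27.648069428399374
[319.757  212.9276] [ 281  155   79   94 5269] [320.8222 203.163 ]
rim [ 0.4467 -0.0684] 0.00042421195111545204 63
```

Rim confirmed at (0.4467,-0.0684). Descending and gripping.

send_rows(
  commands=[
    {"delta_pos": [0, -0.25, 0], "yaw": 0},
    {"delta_pos": [0, 0, -1], "yaw": 0},
    {"delta_pos": [0, 0, -1.4], "yaw": 0},
    {"delta_pos": [0, 0, -1.5], "yaw": 0},
    {"delta_pos": [0, 0, -1.5], "yaw": 0},
    {"delta_pos": [0, 0, -1.5], "yaw": 0},
    {"delta_pos": [0, 0, -1.4], "yaw": 0},
    {"delta_pos": [0, 0, -1], "yaw": 0},
    {"delta_pos": [0, 0, -0.6], "yaw": 0},
    {"delta_pos": [0, 0, 0], "yaw": 0},
  ],
)

```text
t: 64.35
tcp_pos: [0.4482, -0.0693, 0.0534]
tool_rot: [0.856, 0.517, -0.005, -0.003]
force: [0.0, -0.3, 0.1]
finger_gap: 0.995
```

send_rows(
  commands=[
    {"delta_pos": [0, 0, 0], "yaw": 0},
    {"delta_pos": [0, 0, 0], "yaw": 0},
    {"delta_pos": [0, 0, 0], "yaw": 0},
    {"delta_pos": [0, 0, 0], "yaw": 0},
  ],
  grip=1,
  force=25,
)

```text
t: 64.85
tcp_pos: [0.4485, -0.0693, 0.0543]
tool_rot: [0.856, 0.517, -0.005, -0.002]
force: [-0.1, -0.2, -3.0]
finger_gap: 0.718
```

```bash
python3 st.py
```

```text
64.85 [ 0.4485 -0.0693  0.0543] [ 0.8558  0.5173 -0.0046 -0.0023] [-0.3972  0.6344  1.9898 -0.0094  0.5265  0.0943] toolz [-0.0102 -0.0009 -0.9999]
s,p 0.4317634227626111 0.14038815379357947 yaw_y -27.692896575621887
```

send_rows(
  commands=[
    {"delta_pos": [0, 0, 0.6], "yaw": 0},
    {"delta_pos": [0, 0, 1.2], "yaw": 0},
    {"delta_pos": [0, 0, 1.6], "yaw": 0},
    {"delta_pos": [0, 0, 1.6], "yaw": 0},
    {"delta_pos": [0, 0, 1.6], "yaw": 0},
    {"delta_pos": [0, 0, 1.6], "yaw": 0},
    {"delta_pos": [0, 0, 1.6], "yaw": 0},
    {"delta_pos": [0, 0, 1], "yaw": 0},
    {"delta_pos": [0, 0, 0], "yaw": 0},
  ],
)

```text
t: 65.97
tcp_pos: [0.4478, -0.0689, 0.1707]
tool_rot: [0.856, 0.517, -0.003, -0.001]
force: [-0.5, 0.0, -2.6]
finger_gap: 0.722
```

send_rows(
  commands=[
    {"delta_pos": [-0.2, 1.2, 0], "yaw": 0},
    {"delta_pos": [-0.4, 2.4, 0], "yaw": 0},
    {"delta_pos": [-0.6, 3.6, 0], "yaw": 0},
    {"delta_pos": [-0.8, 4.4, 0], "yaw": 0},
    {"delta_pos": [-0.8, 4.6, 0], "yaw": 0},
    {"delta_pos": [-0.8, 4.6, 0], "yaw": 0},
    {"delta_pos": [-0.8, 4.4, 0], "yaw": 0},
    {"delta_pos": [-0.7, 3.6, 0], "yaw": 0},
    {"delta_pos": [-0.4, 2.4, 0], "yaw": 0},
    {"delta_pos": [-0.2, 1.2, 0], "yaw": 0},
  ],
)

```text
t: 67.22
tcp_pos: [0.3798, 0.2683, 0.1646]
tool_rot: [0.856, 0.516, -0.01, -0.005]
force: [-0.2, -1.6, -3.3]
finger_gap: 0.714
```

send_rows(
  commands=[
    {"delta_pos": [0, 0, 0], "yaw": 0},
    {"delta_pos": [0, 0, 0], "yaw": 0},
  ],
)

```text
t: 67.47
tcp_pos: [0.3788, 0.2681, 0.1638]
tool_rot: [0.856, 0.517, -0.011, -0.005]
force: [-1.0, -0.4, -2.8]
finger_gap: 0.718
```

```bash
python3 st.py
```

```text
67.475 [0.3788 0.2681 0.1638] [ 0.8559  0.517  -0.0113 -0.0047] [0.3707 0.4296 1.8812 0.0072 0.8547 0.85  ] toolz [-0.0243 -0.0036 -0.9997]
s,p 0.21733877223367642 0.41019217426030175 yaw_y -27.732301819069527
```

send_rows(
  commands=[
    {"delta_pos": [0.1, 0.9, 0], "yaw": 0},
    {"delta_pos": [0.1, 0.8, 0], "yaw": 0},
    {"delta_pos": [0, 0, -0.8], "yaw": 0},
    {"delta_pos": [0, 0, -1.4], "yaw": 0},
    {"delta_pos": [0, 0, -1.6], "yaw": 0},
    {"delta_pos": [0, 0, -1.6], "yaw": 0},
    {"delta_pos": [0, 0, -1.2], "yaw": 0},
    {"delta_pos": [0, 0, -0.8], "yaw": 0},
    {"delta_pos": [0, 0, -0.4], "yaw": 0},
    {"delta_pos": [0, 0, 0], "yaw": 0},
  ],
)

```text
t: 68.72
tcp_pos: [0.3828, 0.2843, 0.0816]
tool_rot: [0.857, 0.515, -0.011, -0.004]
force: [0.2, 0.2, -1.9]
finger_gap: 0.715
```

```bash
python3 st.py
```

```text
68.725 [0.3828 0.2843 0.0816] [ 0.8569  0.5153 -0.011  -0.0043] [0.4003 0.5947 1.9115 0.009  0.6582 0.8811] toolz [-0.0232 -0.0038 -0.9997]
s,p 0.2136021805721322 0.4264595209887371 yaw_y -27.963569911209433
```

send_rows(
  commands=[
    {"delta_pos": [0, 0.3, 0], "yaw": 0},
    {"delta_pos": [0, 0, -0.4], "yaw": 0},
    {"delta_pos": [0, 0, -0.3], "yaw": 0},
    {"delta_pos": [0, 0, -0.1], "yaw": 0},
    {"delta_pos": [0, 0, 0], "yaw": 0},
  ],
)

```text
t: 69.35
tcp_pos: [0.3835, 0.2879, 0.0741]
tool_rot: [0.857, 0.515, -0.01, -0.004]
force: [0.3, 0.2, -3.2]
finger_gap: 0.721
```

send_rows(
  commands=[
    {"delta_pos": [0, 0, -0.1], "yaw": 0},
    {"delta_pos": [0, 0, 0], "yaw": 0},
  ],
)

```text
t: 69.6
tcp_pos: [0.3836, 0.2879, 0.0731]
tool_rot: [0.857, 0.515, -0.01, -0.004]
force: [0.1, 0.4, -3.1]
finger_gap: 0.72
```

send_rows(
  commands=[
    {"delta_pos": [0, 0, -0.1], "yaw": 0},
    {"delta_pos": [0, 0, 0], "yaw": 0},
  ],
)

```text
t: 69.85
tcp_pos: [0.3836, 0.2879, 0.0721]
tool_rot: [0.857, 0.515, -0.01, -0.004]
force: [-0.0, 1.0, -2.8]
finger_gap: 0.716
```

send_rows(
  commands=[
    {"delta_pos": [0, 0, -0.1], "yaw": 0},
    {"delta_pos": [0, 0, 0], "yaw": 0},
  ],
)

```text
t: 70.1
tcp_pos: [0.3836, 0.2879, 0.071]
tool_rot: [0.857, 0.515, -0.009, -0.004]
force: [0.1, 0.3, -1.9]
finger_gap: 0.721
```

send_rows(
  commands=[
    {"delta_pos": [0, 0, -0.1], "yaw": 0},
    {"delta_pos": [0, 0, 0], "yaw": 0},
  ],
)

```text
t: 70.35
tcp_pos: [0.3836, 0.2879, 0.07]
tool_rot: [0.857, 0.515, -0.01, -0.004]
force: [0.2, 0.3, -2.7]
finger_gap: 0.718
```

send_rows(
  commands=[
    {"delta_pos": [0, 0, -0.1], "yaw": 0},
    {"delta_pos": [0, 0, 0], "yaw": 0},
  ],
)

```text
t: 70.6
tcp_pos: [0.3837, 0.288, 0.0692]
tool_rot: [0.857, 0.515, -0.009, -0.004]
force: [-0.3, -1.2, -0.9]
finger_gap: 0.715
```

send_rows(
  commands=[
    {"delta_pos": [0, 0, -0.1], "yaw": 0},
    {"delta_pos": [0, 0, 0], "yaw": 0},
  ],
)

```text
t: 70.85
tcp_pos: [0.3837, 0.2881, 0.0693]
tool_rot: [0.857, 0.515, -0.009, -0.004]
force: [0.5, -0.2, -2.3]
finger_gap: 0.718
```

Contact. Release, lift, back off and check everything.

send_rows(
  commands=[
    {"delta_pos": [0, 0, 0], "yaw": 0},
    {"delta_pos": [0, 0, 0], "yaw": 0},
    {"delta_pos": [0, 0, 0], "yaw": 0},
    {"delta_pos": [0, 0, 0], "yaw": 0},
  ],
  grip=-1,
)

```text
t: 71.35
tcp_pos: [0.3844, 0.2883, 0.0693]
tool_rot: [0.857, 0.515, -0.008, -0.004]
force: [-0.8, -0.0, -0.2]
finger_gap: 1.003
```

send_rows(
  commands=[
    {"delta_pos": [0, 0, 1], "yaw": 0},
    {"delta_pos": [0, 0, 1.8], "yaw": 0},
    {"delta_pos": [0, 0, 1.8], "yaw": 0},
    {"delta_pos": [0, 0, 2], "yaw": 0},
    {"delta_pos": [0, 0, 2], "yaw": 0},
    {"delta_pos": [0, 0, 2], "yaw": 0},
    {"delta_pos": [0, 0, 2], "yaw": 0},
    {"delta_pos": [0, 0, 2], "yaw": 0},
    {"delta_pos": [0, 0, 2], "yaw": 0},
    {"delta_pos": [0, 0, 2], "yaw": 0},
  ],
)

```text
t: 72.6
tcp_pos: [0.382, 0.2873, 0.2654]
tool_rot: [0.857, 0.515, -0.008, -0.004]
force: [0.1, 0.8, 0.4]
finger_gap: 0.999
```

send_rows(
  commands=[
    {"delta_pos": [0.5, -2, 0], "yaw": 0},
    {"delta_pos": [1, -4, 0], "yaw": 0},
    {"delta_pos": [1, -4, 0], "yaw": 0},
    {"delta_pos": [1, -4, 0], "yaw": 0},
    {"delta_pos": [1, -4, 0], "yaw": 0},
    {"delta_pos": [0.5, -3, 0], "yaw": 0},
    {"delta_pos": [0, 0, 0], "yaw": 0},
    {"delta_pos": [0, 0, 0], "yaw": 0},
  ],
)

```text
t: 73.6
tcp_pos: [0.4323, 0.0724, 0.2726]
tool_rot: [0.856, 0.516, -0.003, -0.002]
force: [-0.2, 0.6, 0.3]
finger_gap: 0.998
```

```bash
python3 st.py
python3 - <<'E'
from h import *
np.set_printoptions(precision=4,suppress=True)
A=dict(short=((.544,.4225),.09),mid=((.463,.355),.106),tall=((.383,.288),.122))
C,w=snap('top','t12')
for k,v in pots(w,C,A).items(): print(k,v, (v[3]-[.462,.3575])@np.array([[.776,.631],[.631,-.776]]))
S,s=snap('side','s6')
# change of brush on screw since s5
d=cv2.absdiff(s,cv2.imread('pics/s5.png')).max(2); print('brush region diff px',(d[95:185,360:400]>40).sum())
cv2.imwrite('pics/fin.png',np.hstack([cv2.resize(w[130:330,130:400],(432,320)),cv2.resize(s[80:400,150:500],(350,320))]))
E
```

```text
73.6 [0.4323 0.0724 0.2726] [ 0.8564  0.5163 -0.0026 -0.0024] [-0.0906  0.2198  1.8198  0.0008  1.109   0.3948] toolz [-0.007   0.0013 -1.    ]
s,p 0.35341341161687556 0.25962315773281064 yaw_y -27.828400336176166
short ((np.float64(176.15437698364258), np.float64(215.20506858825684)), 12.56995964050293, np.int32(349), array([0.5447, 0.422 ])) [0.1049 0.0021]
mid ((np.float64(199.6666660308838), np.float64(246.0)), 12.823690414428711, np.int32(413), array([0.4613, 0.3553])) [-0.0019  0.0013]
tall ((np.float64(224.0), np.float64(276.5)), 14.115694046020508, np.int32(440), array([0.3809, 0.288 ])) [-0.1068  0.0027]
brush region diff px 2600
```

View pics/fin.png

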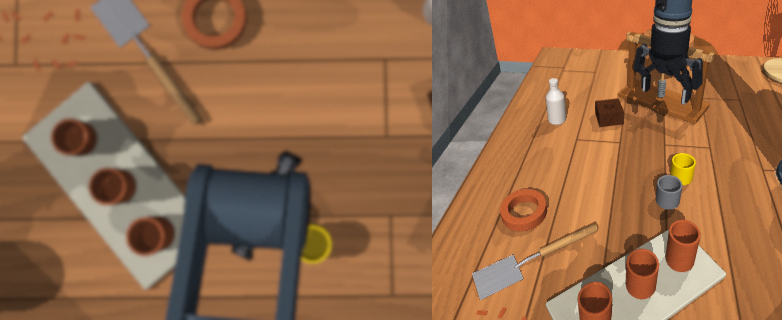

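All three pots stand upright on the shelf. The gripper hides the brush in this view, so I'll shift aside and compare it with the earlier picture.

send_rows(
  commands=[
    {"delta_pos": [2, 0, 0], "yaw": 0},
    {"delta_pos": [4, 0, 0], "yaw": 0},
    {"delta_pos": [5, 0, 0], "yaw": 0},
    {"delta_pos": [5, 0, 0], "yaw": 0},
    {"delta_pos": [4, 0, 0], "yaw": 0},
    {"delta_pos": [2, 0, 0], "yaw": 0},
    {"delta_pos": [0, 0, 0], "yaw": 0},
    {"delta_pos": [0, 0, 0], "yaw": 0},
  ],
)

```text
t: 74.7
tcp_pos: [0.6535, 0.084, 0.2707]
tool_rot: [0.852, 0.523, -0.005, -0.005]
force: [-1.2, 0.3, -0.7]
finger_gap: 0.996
```

```bash
python3 st.py
python3 - <<'E'
from h import *
np.set_printoptions(precision=4,suppress=True)
S,s=snap('side','s7'); d=cv2.absdiff(s,cv2.imread('pics/s5.png')).max(2)
for r0,r1 in((112,122),(122,135),(135,150),(158,182)): print(r0,(d[r0:r1,366:395]>40).sum(),'of',(r1-r0)*29)
w=cv2.cvtColor(s,cv2.COLOR_BGR2HSV); print('grey head px',(w[122:135,374:390,1]<40).sum(),'s5',(cv2.cvtColor(cv2.imread('pics/s5.png'),cv2.COLOR_BGR2HSV)[122:135,374:390,1]<40).sum())
A=dict(short=((.544,.4225),.09),mid=((.463,.355),.106),tall=((.383,.288),.122))
C,t=snap('top','t13')
for k,v in pots(t,C,A).items(): print(k,v)
E
```

```text
74.7 [0.6535 0.084  0.2707] [ 0.8521  0.5233 -0.005  -0.0047] [-0.0424  0.5429  1.286   0.0023  1.3262  0.4264] toolz [-0.0134  0.0028 -0.9999]
s,p 0.5457058592278401 0.3697907625687427 yaw_y -26.894575850923687
112 78 of 290
122 99 of 377
135 195 of 435
158 74 of 696
grey head px 15 s5 15
short ((np.float64(176.0), np.float64(216.5)), 12.816105842590332, np.int32(410), array([0.5412, 0.4224]))
mid ((np.float64(199.9375), np.float64(246.0)), 13.091277122497559, np.int32(432), array([0.4613, 0.3545]))
tall ((np.float64(215.0), np.float64(276.5)), 8.558721542358398, np.int32(78), array([0.3811, 0.3118]))
```

```bash
python3 -c "
from station import manip
print(manip.sign_off())"
```

```text
the job is handed in; nothing more can be done
None
```

The job is handed in, at about 75 s of the 210 s allowed. All three pots are brushed and on the kiln shelf, and the brush hangs on the screw.

- **Brushing:** I went short, mid, then tall, each down to the bottom, up to about 7–8 mm below the rim, and down again. At every bottom the brush stopped at the expected floor height. A push-back of 4–16 N showed on every downstroke except the short pot's first, where the force stayed within noise.
- **Hanging:** The screw head went through the wide opening and the handle slid down until the slot rested on the screw at the expected height. A picture after release showed it hanging there.
- **Pots on the shelf:** They stand on the shelf's centre line at about -107, 0 and +105 mm from its middle (the shelf is 340 mm long). Each was lowered to light contact before release. The tall pot had been knocked a few centimetres aside mid-run, so I located it again before gripping it.

**Last checks:**
- The last picture showed all three pots upright on the shelf.
- The final brush check was only partly conclusive. The visible area of the screw head matched the earlier picture, but other pixels around the brush differed. I put that down to the arm and its shadow, and I did not view that last picture.
- In the last top view the arm covered most of the tall pot, so its last good fix is from one check earlier.
- The pots tilted up to about 1° in the grip just before release.

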